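# Refit the washed plunger of a brine doser

### The job

Refit the washed plunger in the brine doser: lift it off the drying rest by its rod, slide it tip first through the blue gland nut until it stands by itself about half-way in the barrel, then let go, take it further back by the black handle and push it fully home, the collar lying on the face of the nut. Do it by feel: the seal drags all the way, so do not force the plunger sideways; when the collar meets the nut, bed it with a short steady press of about 10 N on the nut, never more than 20 N. Let go, draw clear, and leave everything else on the table where it is.

Things in the scene. Friction and masses are not known exactly. Their poses are not given: they have to be found in the camera images.
- plunger_mid (a point): Where to take the plunger first: on its axis, 135 mm behind the tip, about its balance point (0.28 to 0.44 kg). Steel rod 20 mm thick, 284 mm long over all. x points along the rod to the tip. It starts lying level, 55 mm above the table, tip roughly to the robot's left (+y).
- plunger_tip (a point): Centre of the plunger's tip, on the axis. The last 8 mm taper from 20 to 13 mm in diameter; 200 mm of smooth rod in all. x points out of the tip.
- plunger_collar (a point): Centre of the front face of the plunger's steel collar (37 mm in diameter, 8 mm thick), on the axis, 200 mm behind the tip. This face comes to lie on the gland nut (in the rules the collar is called plunger_c1). x towards the tip.
- plunger_handle (a point): Middle of the plunger's black handle (24 mm in diameter, 68 mm long, behind it a 32 mm end knob 8 mm thick), on the axis, 243 mm behind the tip. x towards the tip.
- rest: Teal plastic drying rest on which the plunger starts, fixed: base 205 x 80 x 8 mm, two uprights 8 mm wide and 55 mm high with V notches, 95 mm ahead of and 55 mm behind the rest's origin (underside, under plunger_mid within 4 mm). x along the plunger.
- doser_mouth (a point): On the bore's axis at the rim of the doser's head (58 mm in diameter), 120 mm above the table. x points level along the bore into the barrel: the way to push, roughly to the robot's left. Bore 22 mm wide, over 200 mm deep. A lip seal 34 mm inside holds the plunger with a steady drag of about 5 to 12 N. With 1 mm of play all round, a half inserted plunger stays put, its handle sagging about 2 degrees.
- doser: The brine doser, rigid and fixed; origin on the table under doser_mouth, same axes. The face of its blue gland nut (43 mm in diameter, mouth coned from 31 to 23 mm) lies on the bore's axis 3 to 19 mm outside doser_mouth, as far as the nut happens to be screwed in. That face (gland_face, on body gland) is not measured: find it by feel. Discs 72 mm in diameter 40 mm inside, hopper at 240 mm.
- jar_a: Bystander: glass sample jar with a white lid, 66 mm wide, 85 mm high; origin at its underside.
- jar_b: Bystander: glass sample jar with a green lid, 66 mm wide, 85 mm high; origin at its underside.
- sanitiser: Bystander: small clear bottle with a blue cap, 56 mm wide, 85 mm high; origin at its underside.
- dish: Bystander: white plate, 150 mm wide, 18 mm high; origin at its underside.
- packet_a: Bystander: sealed sampling spoon in a paper packet, 150 x 52 x 6 mm; origin at its underside.
- packet_b: Bystander: second such packet; origin at its underside.
- hook_spanner: Bystander: flat steel hook spanner of the gland nut, 170 mm long, 5 mm thick; origin at its underside.

How it is judged:
By the outcome, as a careful person would: the job done as asked, in the order asked, and still so for the second after the job is handed in, with the robot touching nothing.
It also fails if it takes over 70 s, if anything falls off the work surface, if the arm or the gripper's body presses on something with over 40 N, if the wrist force passes 120 N, or if a joint passes its speed limit or range.

### The arm

A 6-joint arm with a two-finger parallel gripper is mounted at the origin on the work surface. World frame = base frame: x ahead of the robot, y to its left, z up, the work surface at z = 0. Lengths are in mm, angles in rad, forces in N, time in s.
With the tool pointing down it reaches from about 325 to 775 mm from the base axis. Payload 5.5 kg.
Tool frame: the origin (TCP) lies midway between the tips of the shut fingers; the grasp point (between the pads) lies 19 mm behind it; y points along the fingers, z is the direction in which the jaws open and shut, and the axes are right-handed (so a half turn about y gives the same grasp; the last joint's range is limited). The gripper opens to 85 mm and grips with 20 to 120 N. Pads are 22 mm wide; open, the fingers measure 114 mm over their backs; the gripper's body (76 mm by 85 mm) begins 54 mm behind the grasp point. The pads swing forward as they close: fully open they stand 13 mm farther back than shut.
Start: joints at [1.283, 0.091, 1.231, -0, 1.82, -0.057], TCP at [137.257, 584.103, 231.275] pointing down, gripper open.
Joint ranges: [-2.87, 2.87], [-0.86, 2.18], [0.17, 2.46], [-1.51, 4.65], [0.06, 2.69], [-2.65, 2.65]. Speed limits (rad/s): [2.57, 2.57, 3.01, 3.14, 3.14, 3.14].

### API

Orientations are given as a rotation vector (axis times angle).
In Python, from station import sense, get_image, hand_in gives the robot as it stands.
- The arm moves only by the tool apply_moves, never from a script. Its argument "targets" is a list that holds one entry, the list of rows, each a list of 4 numbers: the shift along the tool's x, y, z in m, then the turn about the tool's y in units of 8 degrees (1.0 is 8 degrees). A call has 1 to 5 rows; each row is the pose to reach, as a shift and turn from the pose measured when the call began, along the tool's axes at that moment; what a row does not reach only later rows make up. A row lasts 1/8 s, in which the tool goes at most 62.5 mm and 10.7 degrees, less where a joint would pass 70% of its speed; a pose out of reach is approached as far as the arm can. A call with a gripper value outside its range is refused whole. "grip" is the gripper's target within -1 to 1 (shut at 1, half-way at 0, fully open at -1), set as the call begins (left out, the last holds). The fingers move at their own pace and stop on an object; the grip force is fixed at half the most. Time passes only in rows, so rows that repeat a pose let the fingers close. It gives the time, the measured TCP pose, the force and the opening at its end, in the units of the state.
- sense(): the state, without advancing time (a new reading comes with each control period).
- get_image(name): name is "scene" or "top" or "wrist"; returns a dict with "img" (384x512x3 uint8, red, green, blue), "mtx" (3x3 intrinsics, pixels), "camera_from_world" (4x4, takes a point from world to camera coordinates). Camera axes: x right, y down, z forward; pixel columns grow to the right and rows downward; lengths in mm; the calibration is good to about 2 mm. A picture is of the moment at which its call begins. There is no depth.
- hand_in(): hands the job in, once; it reports no verdict.
The state is a dict: "time_s": time; "joint_pos": joint angles; "joint_velocities": joint speeds; "joint_efforts": joint torques, N m; "tcp_pos": TCP position; "tcp_rot": TCP orientation; "ft_force": force on the tool from outside, world axes, zero at the start; "wrist_torque": the same for the moment, N m; "finger_gap": finger opening in mm.
Only numpy, scipy, OpenCV 4.12 (cv2) and the standard library are available. Lean on these libraries where they do the work, as an engineer would, in place of code of your own. Each camera call takes 0.05 s, during which the arm holds its last target.

## Working session

There is one attempt and no reset: what is moved stays moved. The work goes in short steps, Python scripts to look and compute and a tool call to move; the robot and the scene stay as the last step left them, time stands still between calls to the robot, and variables do not carry over. Pictures are saved under pics/ and viewed, and the job is handed in when it is done.

Besides the shell and the picture viewer there is one more tool, called after "Call:" by a JSON object that holds its "op" and its "data", one argument or row to a line. apply_moves: Moves the arm, as the interface text tells. Its arguments: {"type":"object","properties":{"targets":{"type":"array","items":{"type":"array","items":{"type":"array","items":{"type":"number"}}}},"grip":{"type":"number"}},"required":["targets"]}

```bash
ls; mkdir -p pics
python3 - <<'E'
from station import *
import cv2
s=sense()
for k,v in s.items(): print(k,v)
for n in ["scene","top","wrist"]:
    d=get_image(n); cv2.imwrite(f"pics/{n}0.png",cv2.cvtColor(d["img"],cv2.COLOR_RGB2BGR)); print(n,d["mtx"],d["camera_from_world"])
E
```

```text
pics
time_s 0.0
joint_pos [ 1.28328011e+00  9.18709397e-02  1.23188620e+00 -9.17787941e-06
  1.81981151e+00 -5.67080705e-02]
joint_velocities [-0.0003548  -0.00048639 -0.0006016  -0.00207877 -0.0019321   0.00047215]
joint_efforts [ 2.82255842e-04 -4.58744502e+01 -4.18017626e+01 -3.40047345e-04
  1.17973576e-02  8.59425000e-06]
tcp_pos [137.18671165 583.81203442 230.14346849]
tcp_rot [-1.56514008  0.18151317 -0.18099428]
ft_force [-0.1991298   0.12958069  0.39888217]
wrist_torque [ 0.01561555 -0.03030037  0.0010815 ]
finger_gap 85.6625412082184
scene [[421.66801521   0.         257.59063401]
 [  0.         421.66801521 195.44892127]
 [  0.           0.           1.        ]] [[ 7.53220164e-01  6.57742999e-01  5.79060224e-03 -4.49760193e+02]
 [ 4.74884367e-01 -5.37684495e-01 -6.96692343e-01 -1.54224774e+02]
 [-4.55130995e-01  5.27512588e-01 -7.17346672e-01  1.52283214e+03]
 [ 0.00000000e+00  0.00000000e+00  0.00000000e+00  1.00000000e+00]]
top [[365.56312744   0.         248.44411129]
 [  0.         365.56312744 190.69019704]
 [  0.           0.           1.        ]] [[-1.77595844e-02 -9.99583612e-01 -2.27420073e-02  6.41420177e+01]
 [-9.80321459e-01  2.18809986e-02 -1.96191383e-01  5.64032245e+02]
 [ 1.96607309e-01  1.88102004e-02 -9.80301863e-01  1.14335228e+03]
 [ 0.00000000e+00  0.00000000e+00  0.00000000e+00  1.00000000e+00]]
wrist [[294.34976191   0.         250.20728   ]
 [  0.         294.34976191 189.51335095]
 [  0.           0.           1.        ]] [[ 2.28496358e-01  9.73544726e-01 -2.85092368e-04 -5.99576325e+02]
 [ 9.40301726e-01 -2.20618151e-01  2.59153036e-01 -3.31075111e+01]
 [ 2.52234175e-01 -5.94835979e-02 -9.65836230e-01  3.78009001e+02]
 [ 0.00000000e+00  0.00000000e+00  0.00000000e+00  1.00000000e+00]]
```

View pics/scene0.png

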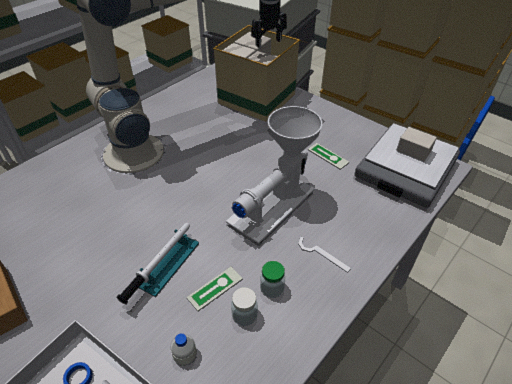

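View pics/top0.png

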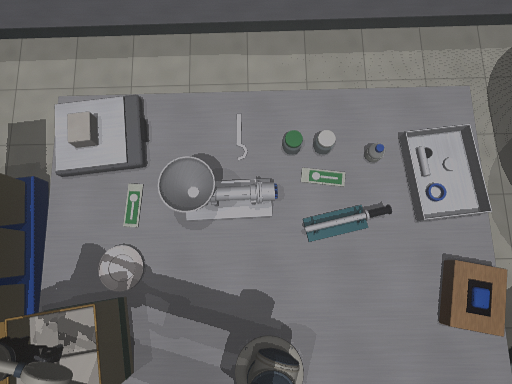

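View pics/wrist0.png

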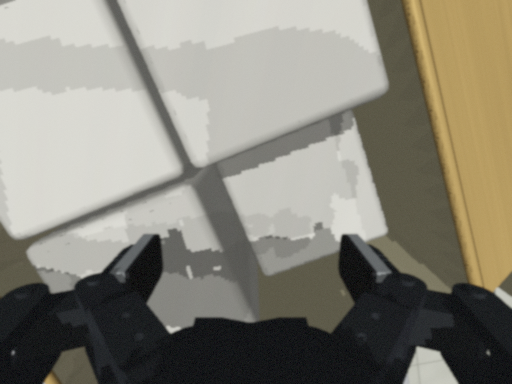

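The scene view shows the plunger on its teal rest (tip ~(187,228), knob ~(125,293)) and the gland nut at ~(240,208). In the top view the rod runs from ~(305,229) to ~(390,210), with the doser mouth at ~(275,191) and the hopper at (187,185). The wrist camera sees only a box.

```bash
cat > h.py <<'E'
from station import *
import numpy as np, cv2
from scipy.spatial.transform import Rotation as R
def ray(d,uv):
    T=d["camera_from_world"]; K=d["mtx"]
    c=-T[:3,:3].T@T[:3,3]; v=T[:3,:3].T@np.linalg.solve(K,[uv[0],uv[1],1]); return c,v/np.linalg.norm(v)
def plane(d,uv,z):
    c,v=ray(d,uv); return c+v*(z-c[2])/v[2]
def tri(d1,u1,d2,u2):
    c1,v1=ray(d1,u1);c2,v2=ray(d2,u2)
    A=np.array([v1,-v2]).T; s=np.linalg.lstsq(A,c2-c1,rcond=None)[0]
    p,q=c1+s[0]*v1,c2+s[1]*v2; return (p+q)/2,np.linalg.norm(p-q)
def proj(d,p):
    T=d["camera_from_world"]; q=T[:3,:3]@np.array(p)+T[:3,3]; u=d["mtx"]@q; return u[:2]/u[2]
def tool(s=None):
    s=s or sense(); return np.array(s["tcp_pos"]),R.from_rotvec(s["tcp_rot"]).as_matrix()
def go(p,yaw_x=None):
    "shift in tool axes (m) to reach world p, turn units so tool x points along yaw_x (or opposite)"
    t,M=tool(); sh=M.T@(np.array(p)-t)/1000
    out=[sh]
    if yaw_x is not None:
        a=np.array([*yaw_x[:2],0]); 
        b=M.T@a; ang=np.degrees(np.arctan2(-b[2],b[0]))  # turn about y takes x to (cos,0,-sin)
        out.append([ang/8,((ang+360)%360-180)/8])
    return out
def save(d,n,crop=None,f=1):
    im=cv2.cvtColor(d["img"],cv2.COLOR_RGB2BGR)
    if crop: x0,y0,x1,y1=crop; im=im[y0:y1,x0:x1]
    im=cv2.resize(im,None,fx=f,fy=f,interpolation=cv2.INTER_CUBIC); cv2.imwrite(f"pics/{n}.png",im)
E
python3 - <<'E'
from h import *
t=get_image("top"); s=get_image("scene")
p,M=tool(); print(p); print(M)
for d in (t,s):print(ray(d,(0,0))[0])
print("rod tip/knob",plane(t,(305,229),55),plane(t,(390,210),55), plane(s,(187,228),55),plane(s,(125,293),55))
print("mouth",plane(t,(275,191),120),plane(s,(240,208),120))
print("hopper rim", [tri(t,a,s,b) for a,b in [((187,185),(295,124))]])
print("dish",plane(t,(121,268),10))
for n,u in dict(jg=(293,139),jw=(326,138),san=(378,149)).items(): print(n,plane(t,u,85))
for n,u in dict(pa=(323,177),pb=(133,205),hs=(240,140)).items(): print(n,plane(t,u,5))
save(t,"t1",(150,120,410,260),3); save(s,"s1",(100,90,350,330),3)
E
```

```text
[137.23371965 583.96998857 230.73060159]
[[ 9.73482997e-01 -2.29526047e-04  2.28759265e-01]
 [-2.28759379e-01 -8.92982420e-04  9.73482588e-01]
 [-1.91616080e-05 -9.99999575e-01 -9.21809439e-04]]
[ 329.28063287   30.26703547 1232.94735793]
[1105.09548764 -590.41077449  987.55573139]
rod tip/knob [ 436.15329444 -126.35149836   55.        ] [ 491.86170622 -402.38577524   55.        ] [ 447.35631082 -136.39826807   55.        ] [ 488.45800121 -382.46989051   55.        ]
mouth [549.67434894 -30.68236995 120.        ] [549.98963893 -21.61406865 120.        ]
hopper rim [(array([543.37659087, 216.43911755, 271.5240463 ]), np.float64(5.276610212184546))]
dish [323.82725908 478.88167641  10.        ]
jg [729.49126973 -97.24401127  85.        ]
jw [ 730.15095237 -205.369106     85.        ]
san [ 688.30157372 -371.32790988   85.        ]
pa [ 617.80258458 -203.20593225    5.        ]
pb [534.40786675 450.09947408   5.        ]
hs [758.48465257  80.36788963   5.        ]
```

View pics/t1.png

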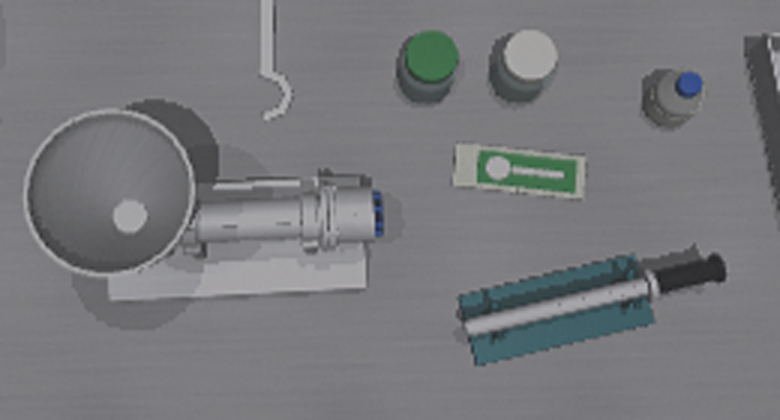

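View pics/s1.png

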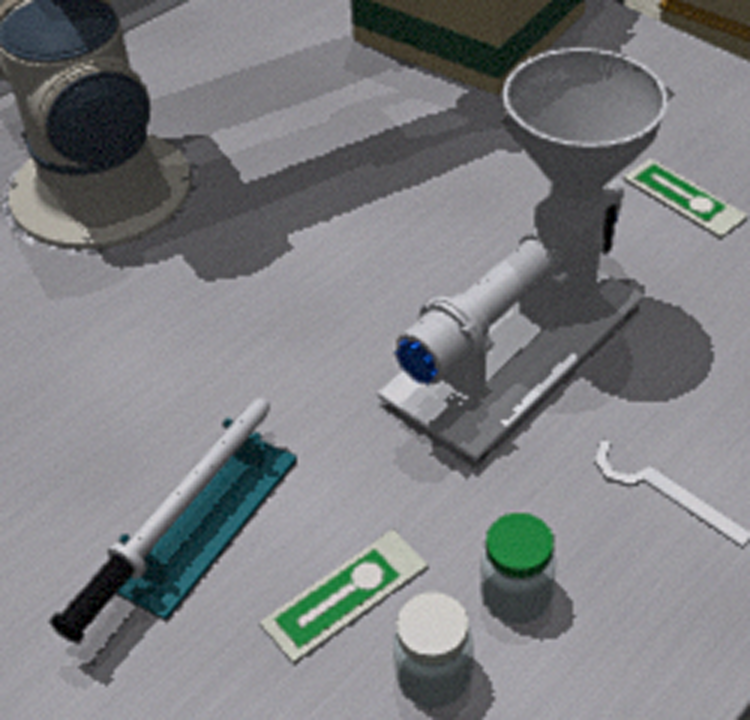

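Run:
```python
from h import *
w=get_image("wrist"); p,M=tool(); c=ray(w,(0,0))[0]
print("cam in tool",M.T@(c-p), "axis",M.T@w["camera_from_world"][2,:3], "xc",M.T@w["camera_from_world"][0,:3])
print(go((390,180,350),(0.17,-.985)));print(M.T@(np.array([410,-220,350])-p)/1000)
```

```text
cam in tool [ -66.1410664  -143.08582137   -0.33630664] axis [0.25922598 0.9658159  0.0012376 ] xc [-2.53473189e-04 -1.21336802e-03  9.99999232e-01]
[array([ 0.33848294, -0.11889037, -0.33556176]), [np.float64(8.37309694695797), np.float64(-14.126903053042028)]]
[ 0.44944984 -0.1186385  -0.72038156]
```

Call:
{"op": "apply_moves", "data": {
  "targets": [
    [[0.02,-0.06,-0.02,1],[0.06,-0.1,-0.06,2],[0.1,-0.12,-0.105,3],[0.145,-0.12,-0.15,4],[0.19,-0.12,-0.19,5]]
  ],
  "grip": -1
}}

```text
time_s: 0.92
tcp_pos: [274.4, 361.1, 351.8]
tcp_rot: [-1.444, 0.727, -0.728]
ft_force: [1.3, -0.4, 0.5]
finger_gap: 85.1
```

Run:
```python
from h import *
p,M=tool(); print(sense()["time_s"],p,M[:,0])
print(go((390,180,350),(0.17,-.985)));print(go((430,-220,350))[0])
```

```text
0.925 [274.4444213  361.12933195 351.78499631] [ 5.95647640e-01 -8.03245834e-01  1.37845782e-04]
[array([ 0.21432154,  0.001793  , -0.0150723 ]), [np.float64(3.34583181351283), np.float64(-19.15416818648717)]]
[ 0.55944578  0.001546   -0.22120138]
```

Call:
{"op": "apply_moves", "data": {
  "targets": [
    [[0.055,0,-0.02,1],[0.11,0,-0.04,2],[0.165,0,-0.065,3],[0.22,0,-0.085,3.35],[0.275,0,-0.108,3.35]]
  ]
}}

```text
time_s: 1.55
tcp_pos: [351.5, 74.1, 351.8]
tcp_rot: [-1.283, 1.082, -1.084]
ft_force: [0.3, 0.5, 1.2]
finger_gap: 85.7
```

Run:
```python
from h import *
p,M=tool(); print(sense()["time_s"],p,M[:,0])
print(go((450,-220,300),(0.17,-.985)))
```

```text
1.55 [351.49730325  74.11367398 351.75766759] [ 1.69358130e-01 -9.85554449e-01 -5.02070795e-04]
[array([0.30657326, 0.05171717, 0.04714511]), [np.float64(-0.0052140639044518195), np.float64(22.494785936095546)]]
```

Call:
{"op": "apply_moves", "data": {
  "targets": [
    [[0.06,0.01,0.01,0],[0.12,0.02,0.02,0],[0.18,0.03,0.03,0],[0.24,0.04,0.04,0],[0.3,0.05,0.047,0]]
  ]
}}

```text
time_s: 2.17
tcp_pos: [449.0, -215.6, 301.5]
tcp_rot: [-1.282, 1.081, -1.084]
ft_force: [1.4, 0.7, 0.9]
finger_gap: 85.2
```

Run:
```python
from h import *
w=get_image("wrist"); save(w,"w2",None,1.5)
p,M=tool(); print(sense()["time_s"],p,M[:,0])
for z in(55,):
  for q in [(440,-130,55),(485,-395,55),(550,-30,120)]: print(proj(w,q)*1.5)
```

```text
2.225 [ 449.36958945 -221.43517269  297.20524412] [ 1.64258698e-01 -9.86417295e-01  1.95584046e-05]
[381.74533088 141.26874563]
[380.21194189 424.00575834]
[575.86985301   7.33314926]
```

View pics/w2.png

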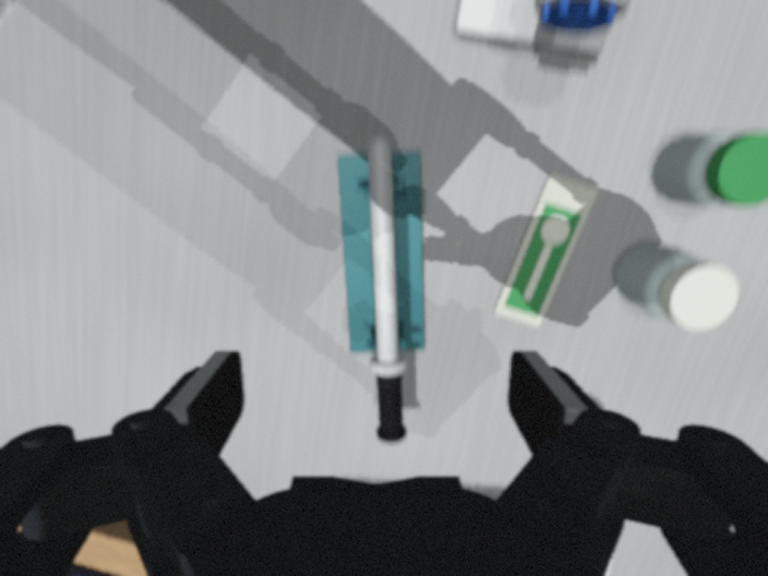

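Run:
```python
from h import *
w=get_image("wrist"); im=w["img"]; hsv=cv2.cvtColor(im,cv2.COLOR_RGB2HSV)
pts=[]
for r in range(112,232,6):
    row=hsv[r,225:290]; 
    m=(row[:,1]<70)
    # run around col 256
    c=np.array([i for i in range(len(m)) if m[i]])+225
    # contiguous run near 256
    runs=np.split(c,np.where(np.diff(c)>1)[0]+1); run=min(runs,key=lambda a:abs(a.mean()-256))
    a=plane(w,(run[0]-.5,r),55);b=plane(w,(run[-1]+.5,r),55)
    pts.append((a+b)/2); print(r,run[0],run[-1],np.round((a+b)/2,1),round(np.linalg.norm(a-b),1))
save(w,"w2z",(200,70,320,310),2.5)
for n,u in dict(tip=(254,91),collarfront=(258.5,241),knobend=(260,290)).items(): print(n,plane(w,u,55))
```

```text
112 246 263 [ 443.1 -157.5   55. ] 22.8
118 247 263 [ 445.  -164.7   55. ] 21.6
124 247 263 [ 446.2 -172.    55. ] 21.7
130 247 263 [ 447.5 -179.4   55. ] 21.9
136 247 264 [ 449.4 -186.8   55. ] 23.3
142 248 264 [ 451.4 -194.3   55. ] 22.1
148 248 264 [ 452.7 -202.    55. ] 22.2
154 248 264 [ 454.  -209.7   55. ] 22.3
160 249 265 [ 456.7 -217.3   55. ] 22.4
166 249 265 [ 458.  -225.2   55. ] 22.6
172 249 265 [ 459.4 -233.2   55. ] 22.7
178 249 265 [ 460.8 -241.3   55. ] 22.8
184 250 265 [ 462.9 -249.4   55. ] 21.6
190 250 266 [ 465.  -257.5   55. ] 23.1
196 250 266 [ 466.4 -265.9   55. ] 23.2
202 251 266 [ 468.6 -274.2   55. ] 21.9
208 251 267 [ 470.7 -282.6   55. ] 23.4
214 251 267 [ 472.2 -291.2   55. ] 23.6
220 251 267 [ 473.8 -300.    55. ] 23.7
226 252 267 [ 476.  -308.7   55. ] 22.4
tip [ 438.22661598 -132.67571458   55.        ]
collarfront [ 478.54340012 -331.38548708   55.        ]
knobend [ 494.37421505 -409.18613083   55.        ]
```

View pics/w2z.png

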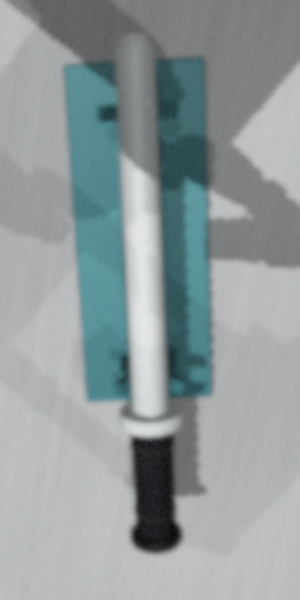

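Run:
```python
from h import *
print(go((548,-75,320),(0,-1,0)))
```

```text
[array([-0.12496202, -0.02230055,  0.12134908]), [np.float64(1.1781731567083336), np.float64(-21.321826843291667)]]
```

Call:
{"op": "apply_moves", "data": {
  "targets": [
    [[-0.03,-0.02,0.03,0.5],[-0.065,-0.022,0.065,1.18],[-0.1,-0.022,0.1,1.18],[-0.125,-0.022,0.121,1.18],[-0.125,-0.022,0.121,1.18]]
  ]
}}

```text
time_s: 2.9
tcp_pos: [548.1, -72.6, 319.5]
tcp_rot: [-1.212, 1.211, -1.202]
ft_force: [-0.3, -0.8, -0.0]
finger_gap: 85.4
```

Run:
```python
from h import *
w=get_image("wrist"); save(w,"w3",None,1.5)
np.savez("w3.npz",**w)
p,M=tool(); print(sense()["time_s"],p,M[:,0])
```

```text
2.95 [547.64906981 -73.91505092 319.71952764] [ 0.00206828 -0.99999508 -0.00236005]
```

View pics/w3.png

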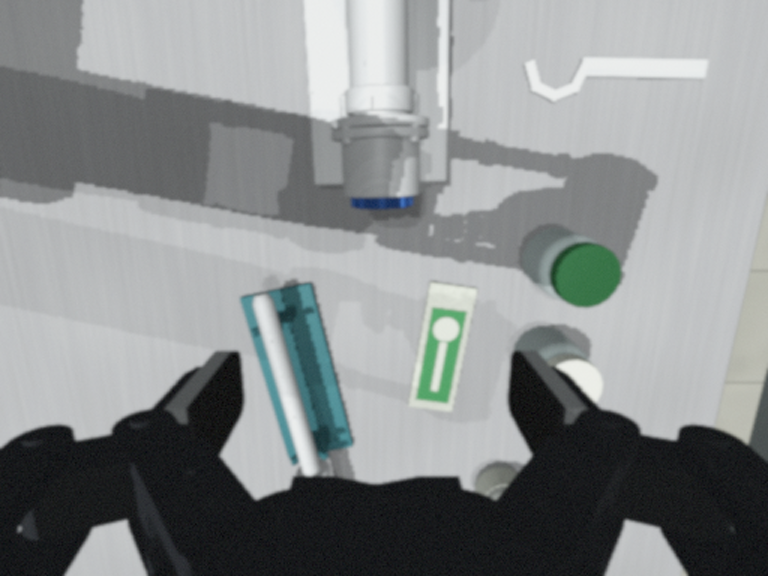

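The doser head spans ~cols 342–419 (×1.5 image), with the nut at (350–413, 196–208) and the barrel going up; the rest and plunger are still at lower left.

Run:
```python
from h import *
w=dict(np.load("w3.npz")); im=w["img"]
# blue nut mask
hsv=cv2.cvtColor(im,cv2.COLOR_RGB2HSV)
m=((hsv[...,0]>100)&(hsv[...,0]<130)&(hsv[...,1]>120)).astype(np.uint8); m[:100]=0; m[180:]=0
ys,xs=np.nonzero(m); print("blue",xs.min(),xs.max(),ys.min(),ys.max(),xs.mean())
for r in sorted(set(ys)): x=xs[ys==r]; print(r,x.min(),x.max(),end="; ")
print()
cv2.imwrite("pics/w3z.png",cv2.resize(cv2.cvtColor(im[0:150,190:310],cv2.COLOR_RGB2BGR),None,fx=4,fy=4,interpolation=cv2.INTER_CUBIC))
g=cv2.cvtColor(im,cv2.COLOR_RGB2GRAY).astype(int)
for r in (5,15,25,35,45,60,105,110,115,120,125): print(r,g[r,222:288].tolist())
```

```text
blue 235 274 132 138 254.74025974025975
132 266 274; 133 235 274; 134 235 274; 135 235 274; 136 235 273; 137 236 271; 138 240 269; 
5 [235, 234, 235, 234, 234, 232, 231, 222, 206, 191, 191, 198, 204, 210, 215, 219, 223, 227, 228, 230, 231, 232, 234, 235, 236, 235, 235, 236, 235, 236, 236, 236, 234, 232, 228, 223, 221, 218, 215, 211, 206, 203, 197, 192, 187, 176, 167, 154, 143, 140, 149, 156, 158, 156, 156, 157, 159, 160, 159, 160, 159, 161, 159, 158, 156, 157]
15 [236, 235, 236, 236, 235, 235, 233, 224, 208, 194, 189, 195, 203, 208, 214, 218, 222, 225, 226, 229, 231, 231, 234, 234, 235, 236, 235, 236, 235, 236, 235, 235, 235, 232, 229, 225, 222, 218, 215, 212, 208, 203, 198, 192, 184, 177, 168, 154, 142, 137, 149, 156, 158, 158, 156, 158, 163, 164, 162, 162, 163, 161, 160, 159, 158, 158]
25 [236, 236, 236, 236, 236, 236, 235, 233, 226, 213, 199, 195, 201, 207, 212, 217, 220, 224, 228, 229, 230, 231, 233, 234, 236, 237, 236, 236, 236, 235, 235, 236, 236, 233, 229, 225, 221, 218, 215, 212, 208, 203, 197, 193, 186, 178, 170, 156, 145, 139, 148, 157, 159, 160, 160, 160, 162, 166, 165, 16
[... 2002 characters left out ...]
4, 163, 168, 170, 173, 175, 177, 182]
120 [151, 149, 149, 151, 148, 143, 135, 121, 117, 117, 120, 120, 124, 127, 125, 126, 128, 129, 126, 129, 129, 131, 131, 135, 135, 139, 141, 141, 143, 145, 147, 144, 144, 146, 142, 142, 141, 141, 148, 156, 161, 161, 159, 160, 163, 180, 194, 199, 197, 195, 188, 182, 175, 166, 157, 146, 135, 132, 139, 146, 151, 156, 161, 161, 161, 160]
125 [92, 89, 90, 93, 91, 93, 96, 105, 110, 117, 118, 120, 121, 126, 126, 126, 126, 128, 130, 129, 132, 132, 133, 132, 133, 137, 137, 139, 139, 139, 141, 142, 142, 138, 140, 135, 138, 149, 159, 162, 160, 158, 159, 164, 178, 193, 200, 200, 196, 191, 187, 182, 175, 166, 158, 146, 133, 119, 114, 113, 113, 115, 119, 122, 125, 127]
```

View pics/w3z.png

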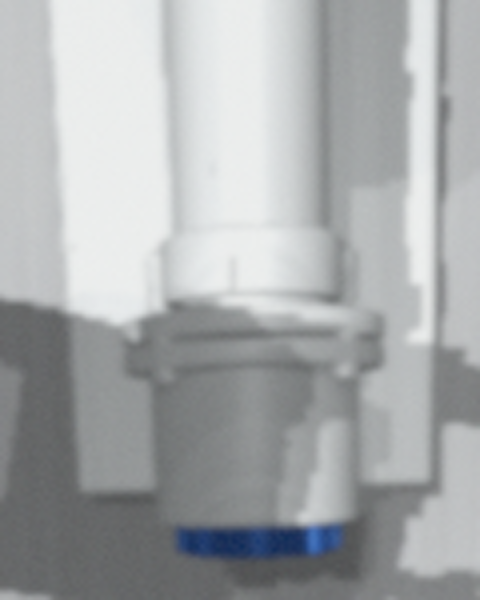

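Run:
```python
from h import *
w=dict(np.load("w3.npz"))
P=[]
for c,r in [(250.8,5),(251.3,25),(251.9,45),(253.3,110),(253.7,120),(254.5,134.5)]:
    q=plane(w,(c,r),120); P.append(q); print(r,np.round(q,1))
P=np.array(P); f=np.polyfit(P[:,1],P[:,0],1); print("x = a*y+b",f, "yaw",90-np.degrees(np.arctan(f[0])))
L=plane(w,(228.8,120),120);Rr=plane(w,(278.8,120),120);print("head dia",np.linalg.norm(L-Rr)); a,b=plane(w,(234.5,134),120),plane(w,(274.5,134),120); print("nut dia",np.linalg.norm(a-b))
for nm,z,r in [("mouth top",149,131.5),("nut top",141.5,131.5),("nut face top",141.5,138.7),("face low",120,138.7)]: print(nm,plane(w,(254.5,r),z))
c=ray(w,(0,0))[0]; print(c)
# base plate edges
for u in [(203,5),(212,118),(301,2),(298,118)]: print(plane(w,u,8))
# plunger here z=55
pts=[plane(w,u,55) for u in [(176,198),(206,312)]]; print(pts)
```

```text
5 [546.7  99.2 120. ]
25 [547.3  80.5 120. ]
45 [548.   61.3 120. ]
110 [549.9  -5.6 120. ]
120 [550.5 -16.6 120. ]
134.5 [551.5 -32.8 120. ]
x = a*y+b [-3.44077568e-02  5.50045661e+02] yaw 91.97064181385534
head dia 56.712149852487435
nut dia 45.91112605994744
mouth top [551.17077521 -27.57618574 149.        ]
nut top [551.25139596 -28.05147438 141.5       ]
nut face top [551.31050028 -35.69733691 141.5       ]
face low [551.54556615 -37.57120753 120.        ]
[547.79590548  -7.6801008  462.95793395]
[480.69014094 133.86340522   8.        ]
[488.65951496 -16.83662652   8.        ]
[614.93650204 137.88254367   8.        ]
[617.83677548 -16.30886293   8.        ]
[array([ 439.42032764, -128.53644721,   55.        ]), array([ 476.25137107, -319.76884443,   55.        ])]
```

Run:
```python
from h import *
print(go((465.5,-264,150),(0.201,-.98)))
```

```text
[array([ 0.19031465,  0.16958402, -0.08189669]), [np.float64(-1.4339609974102034), np.float64(21.066039002589797)]]
```

Call:
{"op": "apply_moves", "data": {
  "targets": [
    [[0.045,0.03,-0.02,-0.5],[0.09,0.07,-0.04,-1],[0.14,0.12,-0.06,-1.43],[0.19,0.17,-0.082,-1.43],[0.19,0.17,-0.082,-1.43]]
  ]
}}

```text
time_s: 3.58
tcp_pos: [462.4, -265.6, 146.8]
tcp_rot: [-1.298, 1.07, -1.056]
ft_force: [-0.1, -0.3, 0.7]
finger_gap: 85.1
```

Run:
```python
from h import *
w=get_image("wrist"); save(w,"w4",None,1.5);print(sense()["time_s"],sense()["tcp_pos"],sense()["ft_force"])
print(go((465.5,-264,36),(0.201,-.98)))
print(proj(w,(438,-132,55))*1.5,proj(w,(465.5,-264,55))*1.5)
for n,u in dict(tip=(254,91)).items(): pass
```

```text
3.625 [ 462.16815016 -266.19770599  145.94644875] [-0.04725766 -1.27023616 -1.29298622]
[array([-0.00089622,  0.10992143,  0.004542  ]), [np.float64(-0.03413179152739544), np.float64(22.465868208472607)]]
[382.67367027  14.37359232] [383.44282377 288.23025879]
```

View pics/w4.png

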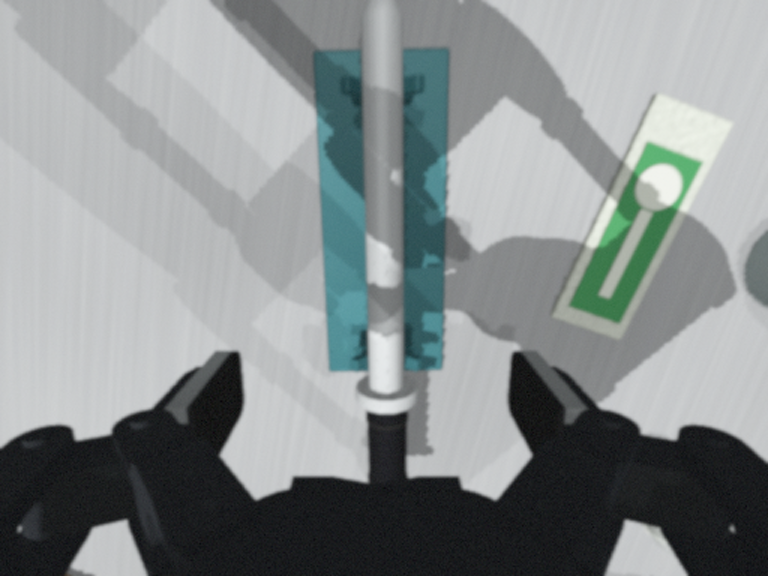

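The rod lies parallel to the tool's x between the open fingers, tip at ~(382,2), collar at ~(386,390). I can descend.

Call:
{"op": "apply_moves", "data": {
  "targets": [
    [[-0.003,0.03,0.0045,0],[-0.004,0.06,0.0045,0],[-0.005,0.09,0.0045,0],[-0.005,0.11,0.0045,0],[-0.005,0.11,0.0045,0]]
  ]
}}

```text
time_s: 4.25
tcp_pos: [464.5, -259.3, 35.4]
tcp_rot: [-1.299, 1.072, -1.054]
ft_force: [-0.3, -0.1, 0.1]
finger_gap: 85.5
```

Run:
```python
from h import *
print(sense()["time_s"],sense()["tcp_pos"],sense()["ft_force"])
print(go((465.0,-262,36),(0.201,-.98)))
```

```text
4.25 [ 464.46991337 -259.31168407   35.42277921] [-0.30499566 -0.06404638  0.09635315]
[array([ 2.73608299e-03, -5.95711730e-04, -1.39868678e-05]), [np.float64(-0.031133969217900816), np.float64(22.468866030782102)]]
```

Call:
{"op": "apply_moves", "data": {
  "targets": [
    [[0.002,0,0,0],[0.002,0,0,0],[0.002,0,0,0],[0.002,0,0,0],[0.002,0,0,0]]
  ],
  "grip": 1
}}

```text
time_s: 4.88
tcp_pos: [466.2, -261.4, 36.4]
tcp_rot: [-1.298, 1.068, -1.055]
ft_force: [5.0, 1.4, 2.3]
finger_gap: 18.3
```

Call:
{"op": "apply_moves", "data": {
  "targets": [
    [[0,0,0,0],[0,0,0,0]]
  ]
}}

```text
time_s: 5.12
tcp_pos: [466.2, -261.4, 36.4]
tcp_rot: [-1.298, 1.068, -1.055]
ft_force: [2.5, 0.6, 0.9]
finger_gap: 18.3
```

Call:
{"op": "apply_moves", "data": {
  "targets": [
    [[0,-0.01,0,0],[0,-0.03,0,0],[0,-0.06,0,0],[0,-0.1,0,0],[0,-0.1,0,0]]
  ]
}}

```text
time_s: 5.75
tcp_pos: [468.4, -263.1, 141.8]
tcp_rot: [-1.297, 1.061, -1.062]
ft_force: [0.5, 0.4, -2.9]
finger_gap: 18.2
```

Run:
```python
from h import *
s=sense();print(s["time_s"],s["tcp_pos"],s["ft_force"],s["wrist_torque"],s["finger_gap"])
w=get_image("wrist"); save(w,"w5",None,1.5)
t=get_image("scene"); save(t,"s5",(80,150,330,330),3)
```

```text
5.75 [ 468.4252381  -263.05662531  141.82337111] [ 0.47566651  0.41559689 -2.89819656] [ 0.00221857 -0.02221464  0.03223902] 18.238893099370106
```

View pics/w5.png

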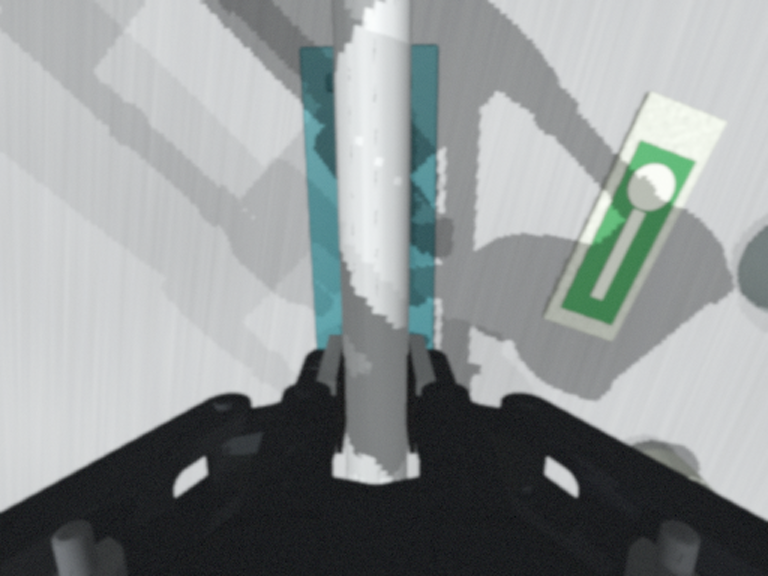

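View pics/s5.png

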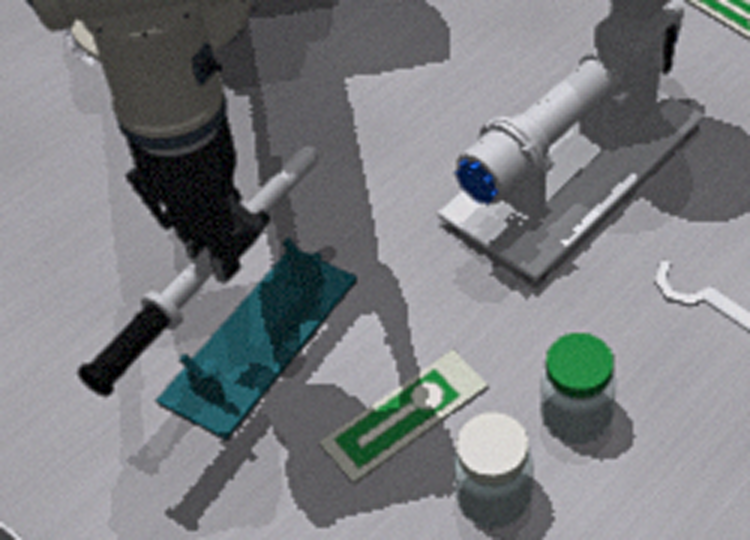

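```bash
cat > rod.py <<'E'
from h import *
def rod(w,z,rows,thr=None,n=""):
    p,M=tool(); im=w["img"]; g=cv2.GaussianBlur(im,(3,3),0).astype(float)
    out=[]
    for r in rows:
        row=g[r]; gr=np.abs(np.gradient(row,axis=0)).sum(1)
        l=215+np.argmax(gr[215:240]); rr=262+np.argmax(gr[262:285])
        a,b=plane(w,(l,r),z),plane(w,(rr,r),z)
        out.append((*((M.T@((a+b)/2-p))[[0,2]]),np.linalg.norm(a-b),l,rr))
    return np.array(out)
E
python3 - <<'E'
from rod import *
w=get_image("wrist"); p,M=tool(); print(p,M[:,0])
o=rod(w,p[2]+19,range(40,220,12)); print(np.round(o,1))
print(np.polyfit(o[:,0],o[:,1],1),np.polyfit(o[:,0],o[:,2],1))
E
```

```text
[ 466.26395867 -261.54243378  135.371316  ] [ 0.19707162 -0.98036745 -0.00651422]
[[-9.18e+01  1.00e-01  1.64e+01  2.30e+02  2.72e+02]
 [-8.75e+01 -7.00e-01  1.89e+01  2.25e+02  2.73e+02]
 [-8.31e+01 -1.30e+00  1.95e+01  2.23e+02  2.72e+02]
 [-7.86e+01 -1.30e+00  1.97e+01  2.23e+02  2.72e+02]
 [-7.41e+01 -1.20e+00  2.03e+01  2.23e+02  2.73e+02]
 [-6.94e+01 -1.00e+00  2.01e+01  2.24e+02  2.73e+02]
 [-6.47e+01 -1.00e+00  2.03e+01  2.24e+02  2.73e+02]
 [-5.98e+01 -1.00e+00  1.96e+01  2.25e+02  2.72e+02]
 [-5.49e+01 -1.00e+00  1.98e+01  2.25e+02  2.72e+02]
 [-4.98e+01 -8.00e-01  1.96e+01  2.26e+02  2.72e+02]
 [-4.47e+01 -1.00e+00  1.94e+01  2.26e+02  2.71e+02]
 [-3.94e+01 -6.00e-01  1.79e+01  2.29e+02  2.70e+02]
 [-3.40e+01  1.20e+00  1.63e+01  2.35e+02  2.72e+02]
 [-2.85e+01  1.90e+00  1.51e+01  2.38e+02  2.72e+02]
 [-2.29e+01 -1.20e+00  1.89e+01  2.27e+02  2.69e+02]]
[0.01763859 0.45219976] [-0.02553596 17.27808165]
```

Run:
```python
from h import *
print(go((558,-200,102),(0.0345,-.9994)))
```

```text
[array([-0.04203824,  0.03292647,  0.10229981]), [np.float64(1.1739287948730799), np.float64(-21.326071205126922)]]
```

Call:
{"op": "apply_moves", "data": {
  "targets": [
    [[-0.005,0.0,0.025,0.3],[-0.015,0.005,0.05,0.6],[-0.028,0.015,0.08,0.9],[-0.042,0.03,0.102,1.17],[-0.042,0.033,0.102,1.17]]
  ]
}}

```text
time_s: 6.52
tcp_pos: [556.9, -198.1, 97.8]
tcp_rot: [-1.231, 1.196, -1.169]
ft_force: [-1.0, -0.2, -3.4]
finger_gap: 18.6
```

Call:
{"op": "apply_moves", "data": {
  "targets": [
    [[0,0,0,0]]
  ]
}}

```text
time_s: 6.65
tcp_pos: [555.9, -198.2, 96.5]
tcp_rot: [-1.233, 1.198, -1.167]
ft_force: [0.0, -1.2, -3.6]
finger_gap: 18.4
```

Run:
```python
from rod import *
s=sense();print(s["time_s"],s["tcp_pos"],s["ft_force"],s["wrist_torque"],s["finger_gap"])
w=get_image("wrist"); save(w,"w6",None,1.5)
t=get_image("scene"); save(t,"s6",(150,150,320,300),4)
t=get_image("top"); save(t,"t6",(230,150,390,270),4)
print(go((558,-200,102),(0.0345,-.9994)))
p,M=tool();o=rod(w,p[2]+19,range(40,180,12)); print(np.round(o,1))
```

```text
6.65 [ 555.92711562 -198.16663924   96.54047181] [ 0.0059955  -1.15899847 -3.63598943] [-0.0205885  -0.03329086  0.00447462] 18.431493484173817
[array([ 0.00141266, -0.00438741,  0.00162236]), [np.float64(0.01557554077530988), np.float64(-22.48442445922469)]]
[[-92.1  -1.9  17.7 225.  271. ]
 [-87.9  -2.3  18.6 223.  271. ]
 [-83.5  -2.3  18.8 223.  271. ]
 [-79.1  -2.3  19.  223.  271. ]
 [-74.6  -1.9  19.1 224.  272. ]
 [-70.1   0.3  23.7 224.  283. ]
 [-65.4  -0.7  21.9 224.  278. ]
 [-60.6  -1.5  19.7 225.  273. ]
 [-55.8  -1.5  19.9 225.  273. ]
 [-50.8  -1.3  19.7 226.  273. ]
 [-45.8  -1.3  19.9 226.  273. ]
 [-40.6   0.8  24.4 226.  283. ]]
```

View pics/w6.png

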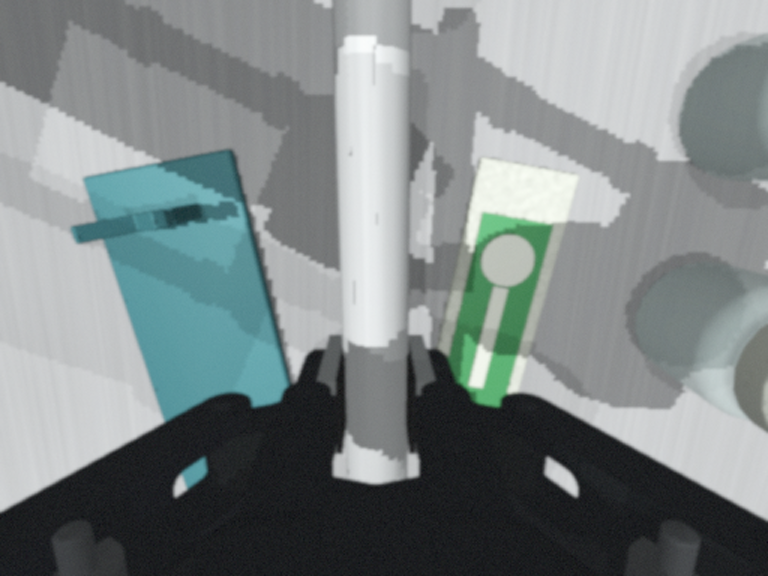

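View pics/s6.png

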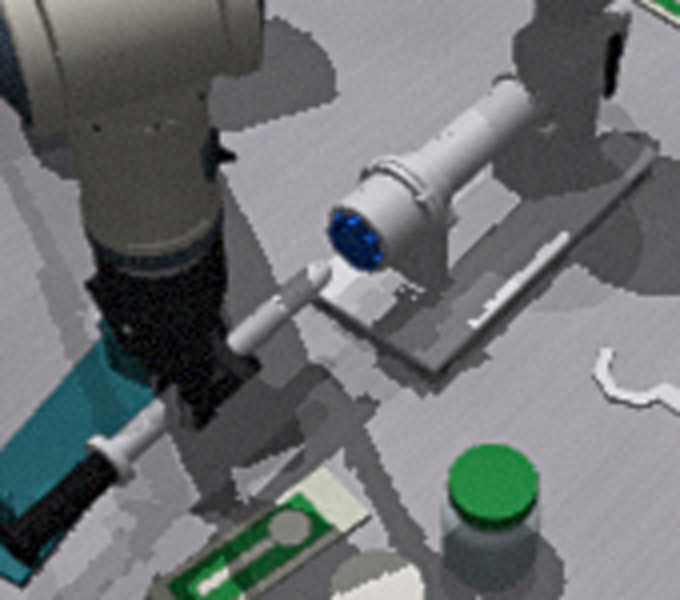

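View pics/t6.png

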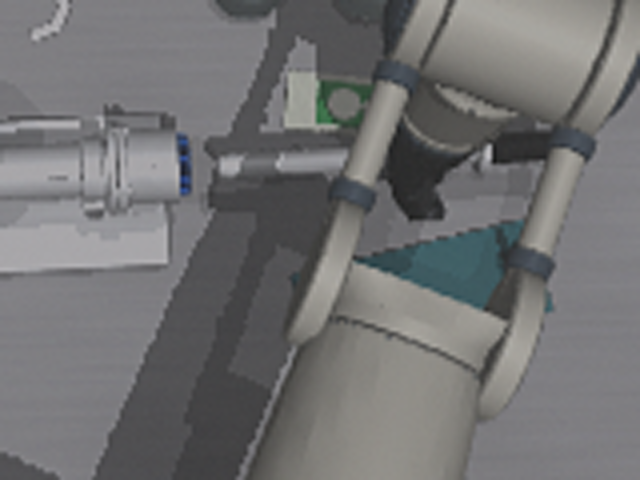

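Run:
```python
from h import *
t=get_image("top"); s=get_image("scene")
print("tip",tri(t,(230+215/4,150+166/4),s,(150+327/4,150+271/4)), plane(t,(230+215/4,150+166/4),115))
print("nut",tri(t,(230+189/4,150+165/4),s,(150+357/4,150+240/4)),plane(t,(230+189/4,150+165/4),120))
def line(a,b):
    return plane(t,a,118)-plane(t,b,118)
p,M=tool(); tip=p+M@np.array([-133,-18.6,0]); print(p,tip, M[:,0]); print(proj(t,tip)*1,proj(s,tip)); print((230+215/4,150+166/4),(150+327/4,150+271/4))
nf=np.array([551.3+1,-37,120]); print(proj(t,nf),proj(s,nf))
print((230+187/4,150+165/4),(150+357/4,150+240/4))
save(s,"s7",(210,190,290,250),8); save(t,"t7",(265,175,345,235),8)
```

```text
tip (array([550.31906069, -57.58715532, 109.59964846]), np.float64(2.421490970879622)) [548.47295427 -58.08364623 115.        ]
nut (array([551.69425091, -33.73041445, 121.78390684]), np.float64(10.021746208828628)) [548.72949929 -37.61833288 120.        ]
[ 556.69318516 -198.71603321   98.39670923] [552.09086176 -65.94666962 118.04549323] [ 0.03648081 -0.99930311 -0.00790204]
[286.31396809 190.11145995] [229.55243321 217.83788659]
(283.75, 191.5) (231.75, 217.75)
[277.01210211 190.12526063] [236.83088895 211.48759962]
(276.75, 191.25) (239.25, 210.0)
```

View pics/s7.png

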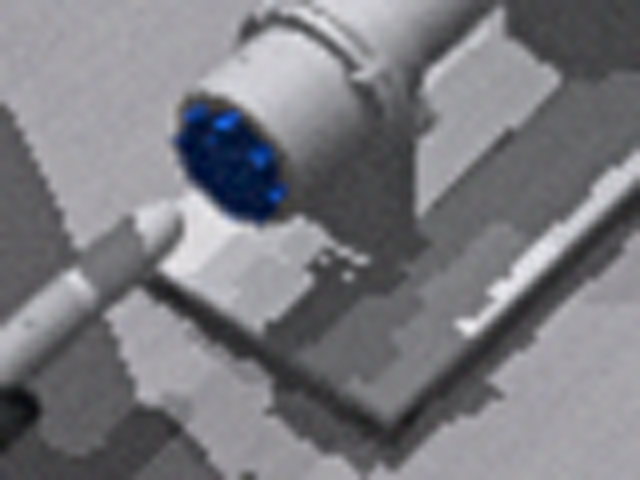

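View pics/t7.png

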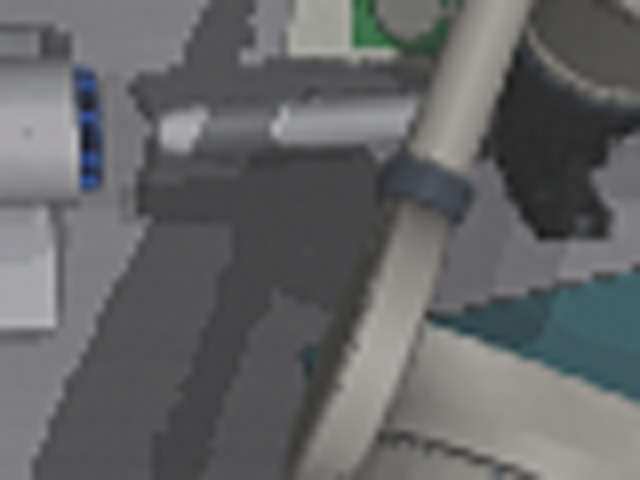

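Run:
```python
from h import *
t=get_image("top"); s=get_image("scene"); w=get_image("wrist")
S=sense(); print(S["time_s"],S["tcp_pos"],S["wrist_torque"],S["ft_force"])
p,M=tool()
for l in(-135,-100,-40,67,109,149): 
    q=p+M@np.array([l,-18.6,0]); print(l,np.round(q,1),proj(t,q),proj(s,q),proj(w,q))
save(s,"s8",(140,200,240,300),7); save(w,"w8",(190,0,310,120),5)
```

```text
7.05 [ 556.86755603 -198.4963481    98.46071402] [ 0.00284604 -0.01126384 -0.0436803 ] [ 0.82621983  0.22822908 -2.80802898]
-135 [552.2 -63.7 118.1] [285.60028023 190.10263335] [230.12876546 217.3706231 ] [252.19877128 -96.34187335]
-100 [553.4 -98.7 117.9] [296.86173536 189.46721119] [221.480843   225.02423737] [252.02384687  16.07846303]
-40 [ 555.6 -158.7  117.4] [316.17323431 188.3775692 ] [205.96804751 238.75342534] [251.78187292 171.59016872]
67 [ 559.6 -265.6  116.5] [350.63135838 186.43328622] [175.9229893  265.34400676] [251.47065055 371.60641266]
109 [ 561.1 -307.6  116.2] [364.16373556 185.66972838] [163.20411709 276.60050707] [251.37688297 431.8689167 ]
149 [ 562.6 -347.5  115.9] [377.05525834 184.94233044] [150.55650758 287.79393822] [251.29833281 482.35149767]
```

View pics/s8.png

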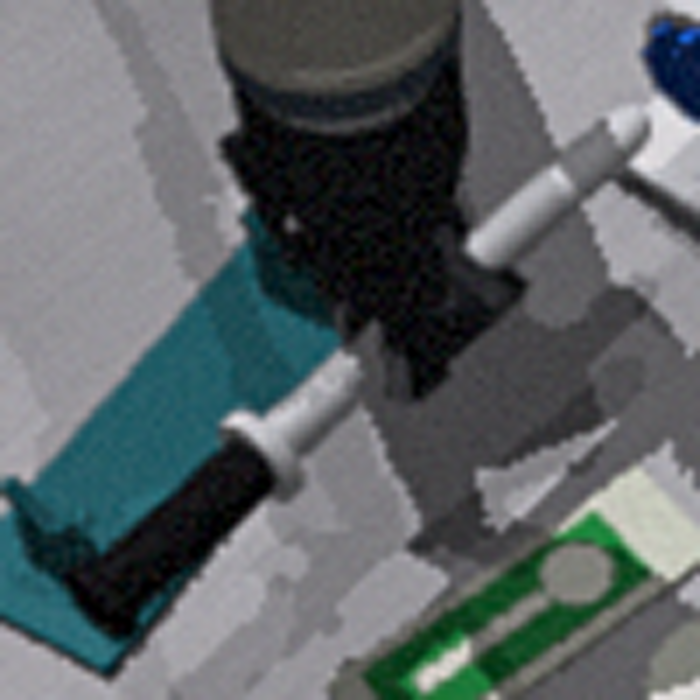

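View pics/w8.png

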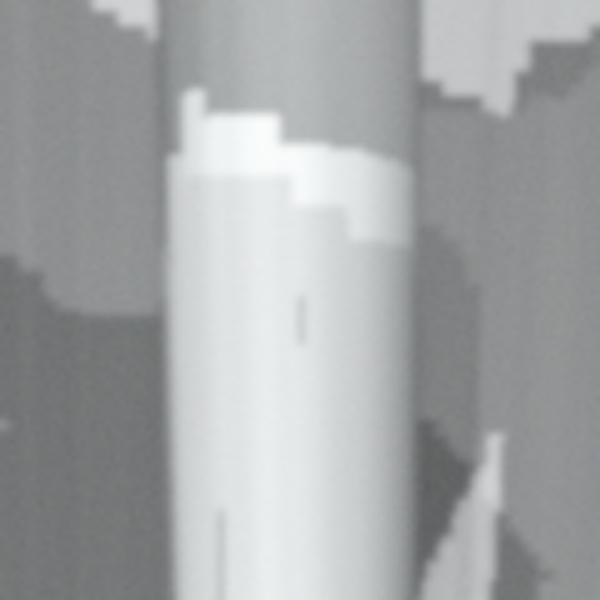

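```bash
cat > ax.py <<'E'
from h import *
import sys
D=np.array([-0.0345,0.9994,0])
def at(y,dx=0,z=101.4): return np.array([551.05-0.0344*y+dx,y,z])
def rep():
    s=sense();p,M=tool(s);f=s["ft_force"];a=at(p[1])
    tipy=p[1]+135
    print("t",s["time_s"],"tcp",np.round(p,1),"off x %.1f z %.1f"%(p[0]-a[0],p[2]-a[2]),"f ax %.1f lat %.1f z %.1f"%(f@D,f[0],f[2]),"tq",np.round(s["wrist_torque"],2),"gap",round(s["finger_gap"],1),"xdir",np.round(M[:,0],4))
if __name__=="__main__":
    rep()
    for y in sys.argv[1:]:
        g=go(at(float(y)),(0.0345,-.9994)); print(y,np.round(g[0],4),np.round(g[1][0],3))
E
python3 ax.py -198 -190 -180 -170
```

```text
t 7.05 tcp [ 556.9 -198.5   98.5] off x -1.0 z -2.9 f ax 0.2 lat 0.8 z -2.8 tq [ 0.   -0.01 -0.04] gap 18.1 xdir [ 0.0368 -0.9993 -0.0079]
-198 [-0.0005 -0.0029  0.001 ] 0.017
-190 [-0.0085 -0.0029  0.001 ] 0.017
-180 [-0.0185 -0.0028  0.001 ] 0.017
-170 [-0.0285 -0.0027  0.001 ] 0.017
```

Call:
{"op": "apply_moves", "data": {
  "targets": [
    [[-0.002,-0.003,0.001,0],[-0.007,-0.003,0.001,0],[-0.012,-0.003,0.001,0],[-0.016,-0.003,0.001,0],[-0.0185,-0.003,0.001,0]]
  ]
}}

```text
time_s: 7.68
tcp_pos: [557.2, -179.6, 101.5]
tcp_rot: [-1.231, 1.195, -1.17]
ft_force: [0.1, 0.6, -1.7]
finger_gap: 18.4
```

```bash
python3 ax.py -175 -170 -165 -160
python3 - <<'E'
from h import *
t=get_image("top"); s=get_image("scene")
save(s,"s9",(200,180,280,240),8); save(t,"t9",(255,165,335,225),8)
E
```

```text
t 7.675 tcp [ 557.2 -179.6  101.5] off x -0.0 z 0.1 f ax 0.6 lat 0.1 z -1.7 tq [-0.01  0.03  0.04] gap 18.4 xdir [ 0.0371 -0.9993 -0.0079]
-175 [-0.0046  0.0002  0.    ] 0.02
-170 [-0.0096  0.0002  0.    ] 0.02
-165 [-0.0146  0.0002  0.0001] 0.02
-160 [-0.0196  0.0003  0.0001] 0.02
```

View pics/s9.png

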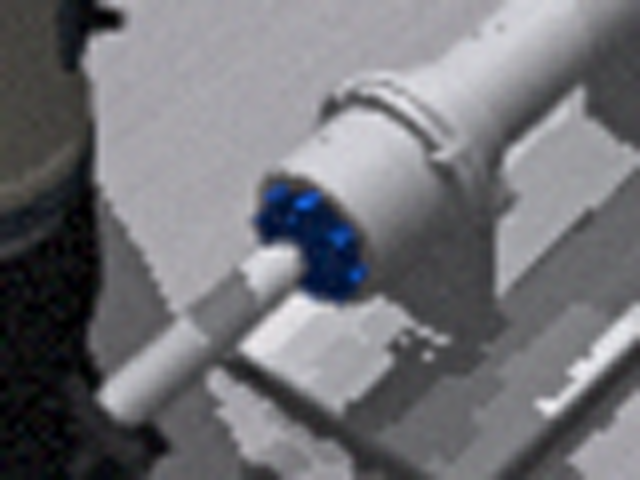

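View pics/t9.png

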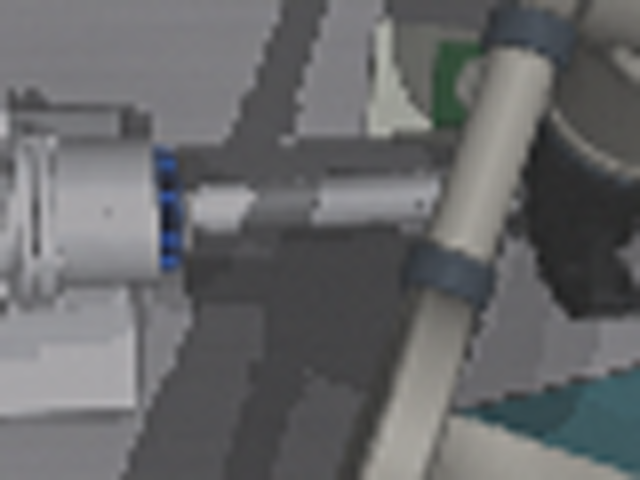

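Call:
{"op": "apply_moves", "data": {
  "targets": [
    [[-0.004,0,0,0],[-0.008,0,0,0],[-0.012,0,0,0],[-0.016,0,0,0],[-0.018,0,0,0]]
  ]
}}

```text
time_s: 8.4
tcp_pos: [556.6, -161.3, 101.7]
tcp_rot: [-1.231, 1.195, -1.17]
ft_force: [-0.1, 0.2, -3.3]
finger_gap: 18.0
```

```bash
python3 ax.py -155 -150 -145 -140
```

```text
t 8.4 tcp [ 556.6 -161.3  101.7] off x -0.0 z 0.3 f ax 0.2 lat -0.1 z -3.3 tq [-0.04 -0.07 -0.05] gap 18.0 xdir [ 0.0375 -0.9993 -0.008 ]
-155 [-0.0063  0.0004  0.    ] 0.022
-150 [-0.0113  0.0004  0.    ] 0.022
-145 [-0.0163  0.0004  0.0001] 0.022
-140 [-0.0213  0.0005  0.0001] 0.022
```

Call:
{"op": "apply_moves", "data": {
  "targets": [
    [[-0.004,0,0,0],[-0.008,0,0,0],[-0.012,0,0,0],[-0.016,0,0,0],[-0.019,0,0,0]]
  ]
}}

```text
time_s: 9.02
tcp_pos: [555.9, -142.0, 101.9]
tcp_rot: [-1.231, 1.195, -1.169]
ft_force: [-0.0, 0.3, -2.6]
finger_gap: 18.2
```

```bash
python3 ax.py -135 -130 -125 -120
```

```text
t 9.025 tcp [ 555.9 -142.   101.9] off x -0.1 z 0.5 f ax 0.3 lat -0.0 z -2.6 tq [ 0.03 -0.02  0.02] gap 18.2 xdir [ 0.0376 -0.9993 -0.008 ]
-135 [-0.007   0.0005  0.0001] 0.023
-130 [-0.012   0.0006  0.0001] 0.023
-125 [-0.0171  0.0006  0.0001] 0.023
-120 [-0.0221  0.0007  0.0001] 0.023
```

Call:
{"op": "apply_moves", "data": {
  "targets": [
    [[-0.004,0.0002,0,0],[-0.008,0.0004,0,0],[-0.012,0.0005,0,0],[-0.016,0.0006,0,0],[-0.019,0.0007,0,0]]
  ]
}}

```text
time_s: 9.65
tcp_pos: [555.2, -123.8, 101.5]
tcp_rot: [-1.232, 1.194, -1.172]
ft_force: [1.4, -6.1, -3.4]
finger_gap: 18.1
```

```bash
python3 ax.py -115 -110 -105 -100
```

```text
t 9.65 tcp [ 555.2 -123.8  101.5] off x -0.1 z 0.1 f ax -6.2 lat 1.4 z -3.4 tq [-1.05 -0.17 -0.03] gap 18.1 xdir [ 0.0371 -0.9993 -0.006 ]
-115 [-0.0088  0.0001  0.0001] 0.019
-110 [-0.0138  0.0002  0.0002] 0.019
-105 [-0.0188  0.0002  0.0002] 0.019
-100 [-0.0238  0.0002  0.0002] 0.019
```

Call:
{"op": "apply_moves", "data": {
  "targets": [
    [[-0.005,0,0,0],[-0.01,0,0.0001,0],[-0.015,0,0.0002,0],[-0.02,0,0.0002,0],[-0.025,0,0.0002,0]]
  ]
}}

```text
time_s: 10.28
tcp_pos: [554.5, -100.1, 101.8]
tcp_rot: [-1.233, 1.193, -1.175]
ft_force: [0.7, -6.9, -2.8]
finger_gap: 17.7
```

```bash
python3 ax.py -90 -80 -75 -70
```

```text
t 10.275 tcp [ 554.5 -100.1  101.8] off x 0.0 z 0.4 f ax -6.9 lat 0.7 z -2.8 tq [-0.97 -0.16 -0.06] gap 17.7 xdir [ 0.0359 -0.9993 -0.0032]
-90 [-0.0101  0.0005  0.    ] 0.01
-80 [-0.0202  0.0005  0.    ] 0.01
-75 [-0.0252  0.0005  0.    ] 0.01
-70 [-0.0302  0.0005  0.    ] 0.01
```

Call:
{"op": "apply_moves", "data": {
  "targets": [
    [[-0.006,0.0002,0,0],[-0.012,0.0003,0,0],[-0.018,0.0004,0,0],[-0.024,0.0005,0,0],[-0.029,0.0005,0,0]]
  ]
}}

```text
time_s: 10.9
tcp_pos: [553.4, -72.4, 101.6]
tcp_rot: [-1.234, 1.193, -1.177]
ft_force: [1.0, -6.3, -3.4]
finger_gap: 18.0
```

```bash
python3 ax.py -70
python3 - <<'E'
from h import *
w=get_image("wrist"); save(w,"w10",None,1.5)
E
```

```text
t 10.9 tcp [553.4 -72.4 101.6] off x -0.1 z 0.2 f ax -6.3 lat 1.0 z -3.4 tq [-0.95 -0.15  0.01] gap 18.0 xdir [ 3.480e-02 -9.994e-01 -6.000e-04]
-70 [-0.0024  0.0002  0.0001] 0.002
```

View pics/w10.png

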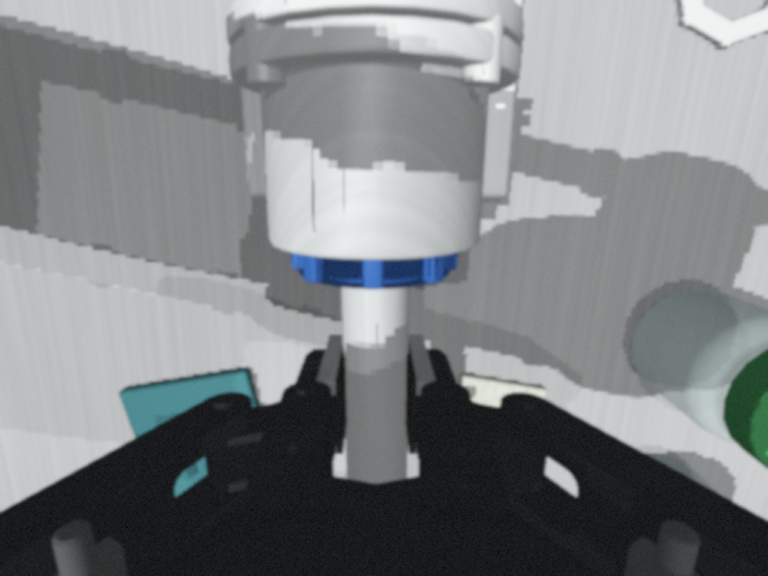

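```bash
python3 - <<'E'
from h import *
w=get_image("wrist")
for u in [(248,191.5)]: print(plane(w,u,141.5))
print(plane(w,(248,168),149))
p,M=tool();print(p)
E
python3 ax.py
```

```text
[551.15282299 -34.44430392 141.5       ]
[550.95656785 -24.34702599 149.        ]
[553.45648656 -71.0653181  101.50879021]
t 11.0 tcp [553.5 -71.1 101.5] off x -0.0 z 0.1 f ax -1.9 lat 1.2 z -4.1 tq [-0.18 -0.13 -0.07] gap 17.8 xdir [ 0.0359 -0.9993 -0.0031]
```

Call:
{"op": "apply_moves", "data": {
  "targets": [
    [[0,0,0,0],[0,0,0,0],[0,0,0,0],[0,0,0,0],[0,0,0,0]]
  ],
  "grip": -1
}}

```text
time_s: 11.62
tcp_pos: [553.5, -71.0, 101.6]
tcp_rot: [-1.233, 1.193, -1.175]
ft_force: [0.4, -0.6, 0.1]
finger_gap: 85.6
```

```bash
python3 ax.py
python3 - <<'E'
from h import *
w=get_image("wrist"); save(w,"w11",None,1.5)
s=get_image("scene"); save(s,"s11",(150,150,320,300),4)
E
```

```text
t 11.625 tcp [553.5 -71.  101.6] off x -0.0 z 0.2 f ax -0.6 lat 0.4 z 0.1 tq [ 0.   -0.07 -0.01] gap 85.6 xdir [ 0.0359 -0.9993 -0.0031]
```

View pics/w11.png

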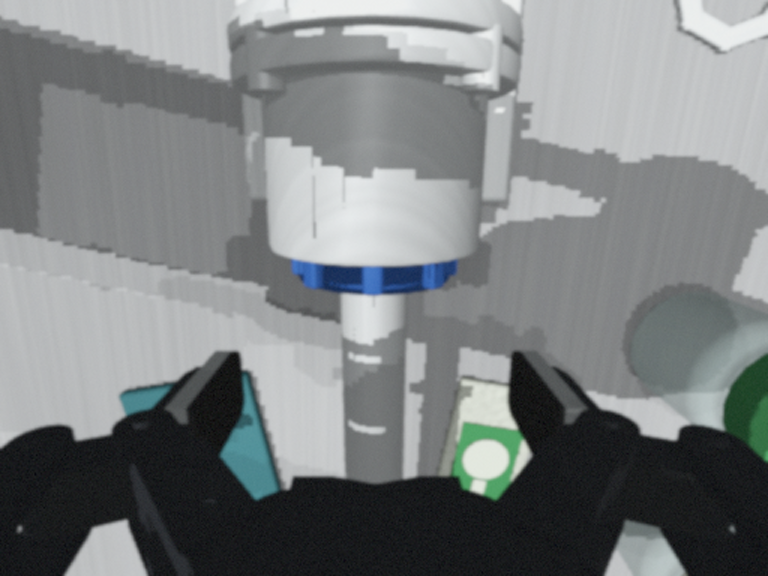

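View pics/s11.png

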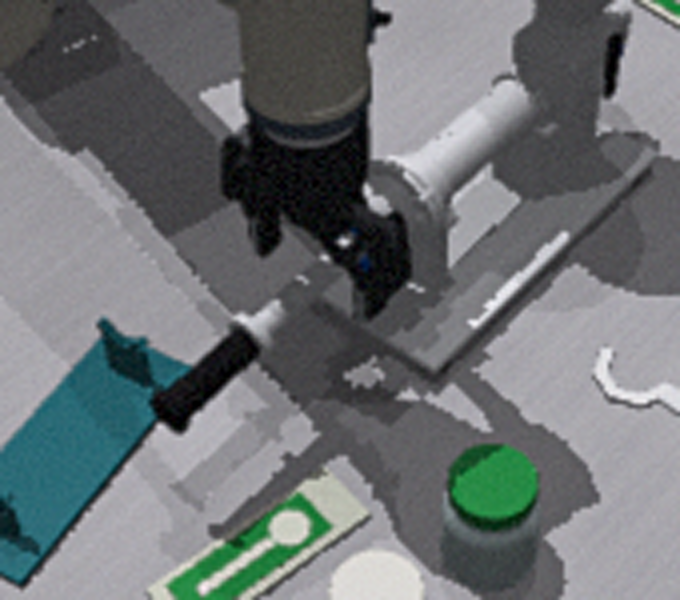

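Call:
{"op": "apply_moves", "data": {
  "targets": [
    [[0.02,-0.002,0,0],[0.045,-0.002,0,0],[0.07,-0.002,0,0],[0.095,-0.001,0,0],[0.108,0.003,0,0]]
  ]
}}

```text
time_s: 12.35
tcp_pos: [557.2, -181.3, 98.3]
tcp_rot: [-1.232, 1.194, -1.177]
ft_force: [-0.4, 0.8, 0.1]
finger_gap: 85.6
```

Call:
{"op": "apply_moves", "data": {
  "targets": [
    [[0.0,0,0,0],[0,0,0,0]]
  ]
}}

```text
time_s: 12.6
tcp_pos: [557.2, -181.1, 98.3]
tcp_rot: [-1.232, 1.194, -1.176]
ft_force: [0.4, 0.5, -0.3]
finger_gap: 85.3
```

```bash
python3 ax.py -179
python3 - <<'E'
from h import *
w=get_image("wrist"); save(w,"w12",None,1.5)
s=get_image("scene"); save(s,"s12",(150,150,320,300),4)
p,M=tool()
for u,z in [((250,153),112)]: print(plane(w,u,z))
E
```

```text
t 12.6 tcp [ 557.2 -181.1   98.3] off x -0.1 z -3.1 f ax 0.5 lat 0.4 z -0.3 tq [ 0.05  0.   -0.  ] gap 85.3 xdir [ 0.0341 -0.9994 -0.0029]
-179 [-0.0021 -0.0031  0.0001] -0.003
[ 554.94237496 -133.73482621  112.        ]
```

View pics/w12.png

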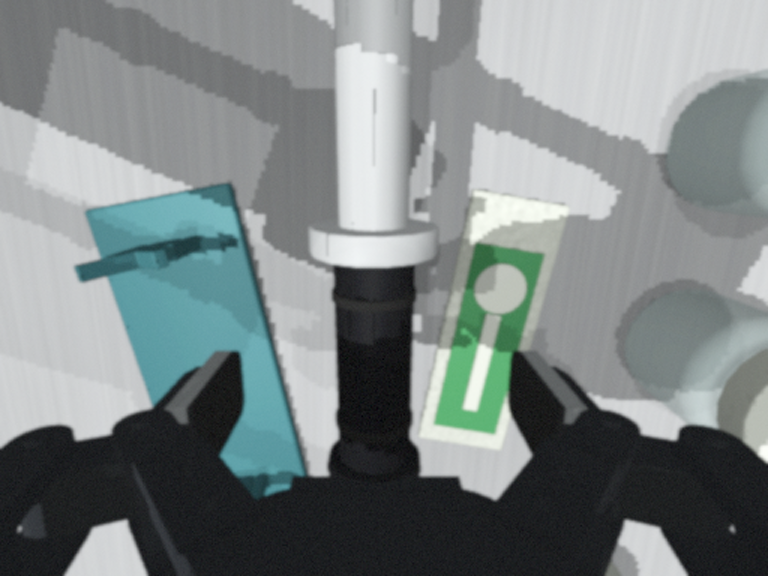

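View pics/s12.png

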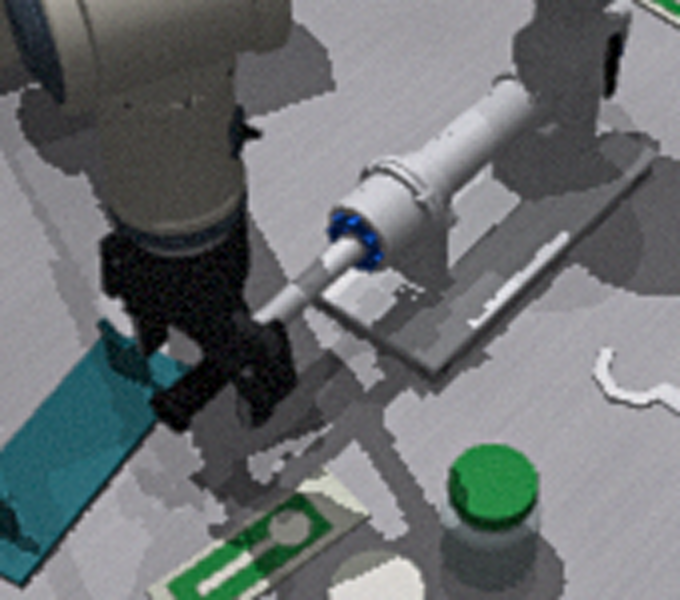

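Call:
{"op": "apply_moves", "data": {
  "targets": [
    [[-0.002,0.002,0,0],[-0.003,0.002,0,0]]
  ]
}}

```text
time_s: 12.95
tcp_pos: [557.2, -176.9, 96.4]
tcp_rot: [-1.233, 1.193, -1.175]
ft_force: [0.1, 0.3, -0.4]
finger_gap: 85.5
```

Call:
{"op": "apply_moves", "data": {
  "targets": [
    [[0,0,0,0],[0,0,0,0],[0,0,0,0],[0,0,0,0],[0,0,0,0]]
  ],
  "grip": 1
}}

```text
time_s: 13.58
tcp_pos: [557.2, -177.0, 96.5]
tcp_rot: [-1.233, 1.193, -1.175]
ft_force: [-1.1, -0.1, 1.1]
finger_gap: 22.4
```

Call:
{"op": "apply_moves", "data": {
  "targets": [
    [[0,0,0,0],[0,0,0,0]]
  ]
}}

```text
time_s: 13.82
tcp_pos: [557.2, -177.0, 96.5]
tcp_rot: [-1.233, 1.193, -1.175]
ft_force: [0.3, -0.6, 1.2]
finger_gap: 22.4
```

```bash
python3 ax.py -178
python3 - <<'E'
from h import *
w=get_image("wrist"); save(w,"w13",None,1.5)
E
```

```text
t 13.825 tcp [ 557.2 -177.    96.5] off x 0.1 z -4.9 f ax -0.6 lat 0.3 z 1.2 tq [-0.02  0.06  0.05] gap 22.4 xdir [ 0.0357 -0.9994 -0.0027]
-178 [ 0.001  -0.0049 -0.0001] 0.009
```

View pics/w13.png

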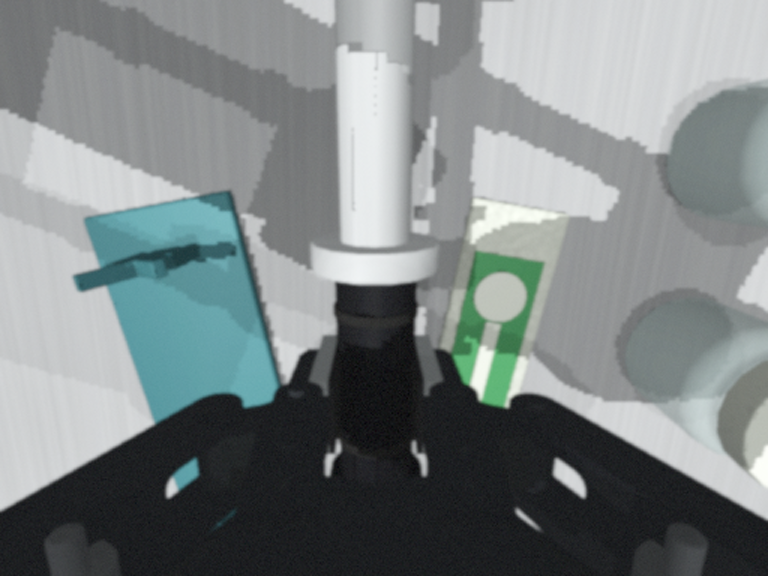

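Call:
{"op": "apply_moves", "data": {
  "targets": [
    [[0,-0.001,0,0],[0,-0.002,0,0],[0,-0.003,0,0],[0,-0.003,0,0]]
  ]
}}

```text
time_s: 14.38
tcp_pos: [557.1, -177.0, 99.3]
tcp_rot: [-1.233, 1.193, -1.175]
ft_force: [-0.5, -1.0, -3.0]
finger_gap: 22.3
```

```bash
python3 ax.py -172 -165 -155
```

```text
t 14.375 tcp [ 557.1 -177.    99.3] off x -0.0 z -2.1 f ax -1.0 lat -0.5 z -3.0 tq [-0.18  0.01  0.01] gap 22.3 xdir [ 0.0357 -0.9994 -0.0028]
-172 [-0.005  -0.0021  0.    ] 0.009
-165 [-0.012 -0.002  0.   ] 0.009
-155 [-0.0221 -0.002   0.    ] 0.009
```

Call:
{"op": "apply_moves", "data": {
  "targets": [
    [[-0.005,-0.0003,0,0],[-0.011,-0.0006,0,0],[-0.017,-0.0008,0,0],[-0.023,-0.001,0,0],[-0.029,-0.001,0,0]]
  ]
}}

```text
time_s: 15.0
tcp_pos: [556.0, -149.7, 100.6]
tcp_rot: [-1.235, 1.192, -1.179]
ft_force: [-0.1, -6.1, -1.4]
finger_gap: 22.7
```

```bash
python3 ax.py -140 -130 -120
```

```text
t 15.0 tcp [ 556.  -149.7  100.6] off x -0.2 z -0.8 f ax -6.1 lat -0.1 z -1.4 tq [-1.22  0.02 -0.02] gap 22.7 xdir [ 3.440e-02 -9.994e-01  7.000e-04]
-140 [-0.0097 -0.0008  0.0001] -0.001
-130 [-0.0197 -0.0008  0.0001] -0.001
-120 [-0.0297 -0.0008  0.0001] -0.001
```

Drag is about 6 N with low side force, so I'll continue.

Call:
{"op": "apply_moves", "data": {
  "targets": [
    [[-0.006,0,0,0],[-0.012,-0.0003,0.0001,0],[-0.018,-0.0004,0.0001,0],[-0.024,-0.0005,0.0001,0],[-0.03,-0.0005,0.0001,0]]
  ]
}}

```text
time_s: 15.62
tcp_pos: [555.0, -121.3, 101.2]
tcp_rot: [-1.236, 1.191, -1.183]
ft_force: [0.3, -6.6, -1.9]
finger_gap: 22.1
```

```bash
python3 ax.py -115 -110 -105 -100 -95
```

```text
t 15.625 tcp [ 555.  -121.3  101.2] off x -0.2 z -0.2 f ax -6.6 lat 0.3 z -1.9 tq [-1.2   0.05  0.02] gap 22.1 xdir [ 0.0331 -0.9994  0.0042]
-115 [-0.0063 -0.0002  0.0002] -0.011
-110 [-0.0113 -0.0002  0.0002] -0.011
-105 [-0.0163 -0.0002  0.0002] -0.011
-100 [-0.0213 -0.0002  0.0001] -0.011
-95 [-0.0263 -0.0003  0.0001] -0.011
```

Call:
{"op": "apply_moves", "data": {
  "targets": [
    [[-0.005,0,0.0001,0],[-0.01,0,0.0002,0],[-0.015,-0.0001,0.0002,0],[-0.02,-0.0002,0.0002,0],[-0.023,-0.0002,0.0002,0]]
  ]
}}

```text
time_s: 16.25
tcp_pos: [554.4, -99.7, 101.6]
tcp_rot: [-1.238, 1.191, -1.186]
ft_force: [-0.3, -6.4, -1.5]
finger_gap: 22.1
```

```bash
python3 ax.py -90 -85 -80
python3 - <<'E'
from h import *
w=get_image("wrist"); save(w,"w14",None,1.5)
E
```

```text
t 16.25 tcp [554.4 -99.7 101.6] off x -0.1 z 0.2 f ax -6.4 lat -0.3 z -1.5 tq [-1.07  0.03  0.06] gap 22.1 xdir [ 0.032  -0.9995  0.0072]
-90 [-0.0097  0.0001  0.0001] -0.018
-85 [-0.0147  0.0001  0.0001] -0.018
-80 [-0.0197  0.      0.0001] -0.018
```

View pics/w14.png

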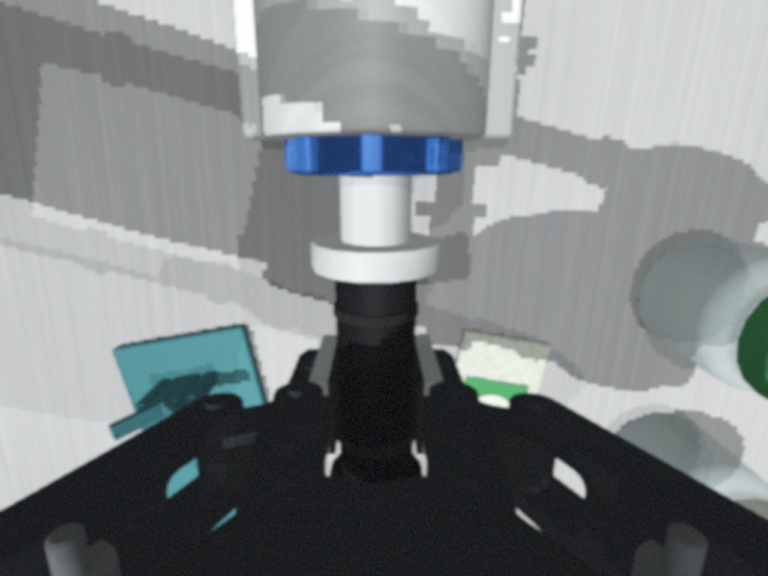

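```bash
python3 - <<'E'
from h import *
w=get_image("wrist")
print(plane(w,(248,175/1.5),141.5)); 
print("collar L/R at z120",plane(w,(208,162),120),plane(w,(291,162),120), "top front",plane(w,(250,238/1.5),138.5))
E
python3 ax.py
```

```text
[551.36084282 -35.37869395 141.5       ]
collar L/R at z120 [534.43786982 -55.31396785 120.        ] [569.88309008 -54.08737581 120.        ] top front [552.4840068  -50.21214726 138.5       ]
t 16.35 tcp [554.4 -98.9 101.5] off x -0.1 z 0.1 f ax -2.2 lat -0.2 z -2.3 tq [-0.72  0.06  0.05] gap 21.7 xdir [ 0.0326 -0.9995  0.0057]
```

Call:
{"op": "apply_moves", "data": {
  "targets": [
    [[-0.003,0,0.0001,0],[-0.006,0,0.0001,0],[-0.009,0,0.0001,0],[-0.011,0,0.0001,0],[-0.012,0,0.0001,0]]
  ]
}}

```text
time_s: 16.98
tcp_pos: [554.0, -87.9, 101.6]
tcp_rot: [-1.238, 1.19, -1.186]
ft_force: [-1.3, -5.0, -1.0]
finger_gap: 21.9
```

```bash
python3 ax.py
```

```text
t 16.975 tcp [554.  -87.9 101.6] off x -0.1 z 0.2 f ax -5.0 lat -1.3 z -1.0 tq [-1.    0.04  0.07] gap 21.9 xdir [ 0.0319 -0.9995  0.0076]
```

Call:
{"op": "apply_moves", "data": {
  "targets": [
    [[-0.0015,0,0.0001,0],[-0.002,0,0.0001,0],[-0.0025,0,0.0001,0],[-0.003,0,0.0001,0],[-0.0035,0,0.0001,0]]
  ]
}}

```text
time_s: 17.6
tcp_pos: [553.9, -85.4, 101.8]
tcp_rot: [-1.239, 1.19, -1.188]
ft_force: [-0.9, -5.4, -0.7]
finger_gap: 22.3
```

```bash
python3 ax.py
python3 - <<'E'
from h import *
w=get_image("wrist"); save(w,"w15",(180,40,320,240),3)
E
```

```text
t 17.6 tcp [553.9 -85.4 101.8] off x -0.1 z 0.4 f ax -5.4 lat -0.9 z -0.7 tq [-1.02  0.09  0.09] gap 22.3 xdir [ 0.0311 -0.9995  0.0096]
```

View pics/w15.png

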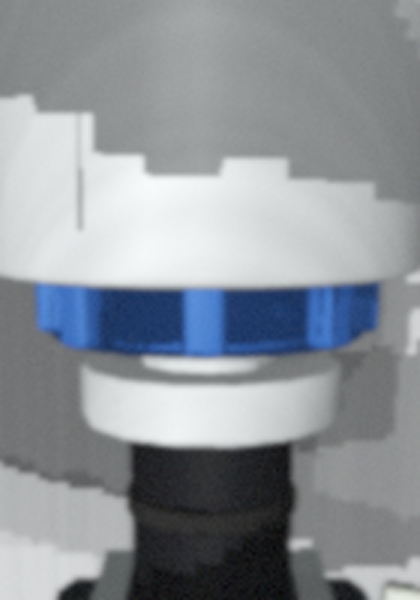

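Call:
{"op": "apply_moves", "data": {
  "targets": [
    [[-0.0015,0.0001,0,0],[-0.002,0.0001,0,0],[-0.0025,0.0002,0,0],[-0.003,0.0002,0,0]]
  ]
}}

```text
time_s: 18.15
tcp_pos: [553.7, -83.3, 101.8]
tcp_rot: [-1.24, 1.19, -1.19]
ft_force: [-0.5, -5.4, -0.5]
finger_gap: 22.0
```

Call:
{"op": "apply_moves", "data": {
  "targets": [
    [[-0.0015,0,0,0],[-0.002,0,0,0],[-0.0025,0,0,0]]
  ]
}}

```text
time_s: 18.52
tcp_pos: [553.6, -81.7, 102.0]
tcp_rot: [-1.241, 1.189, -1.192]
ft_force: [-0.5, -7.2, -1.1]
finger_gap: 22.1
```

```bash
python3 ax.py
python3 - <<'E'
from h import *
w=get_image("wrist"); save(w,"w16",(180,40,320,240),3)
E
```

```text
t 18.525 tcp [553.6 -81.7 102. ] off x -0.2 z 0.6 f ax -7.2 lat -0.5 z -1.1 tq [-1.16  0.09  0.1 ] gap 22.1 xdir [ 0.0298 -0.9995  0.0132]
```

View pics/w16.png

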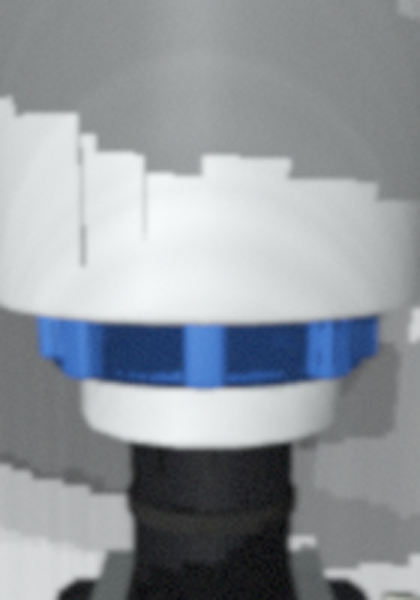

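Call:
{"op": "apply_moves", "data": {
  "targets": [
    [[-0.0013,0.0003,0,0],[-0.0016,0.0003,0,0],[-0.002,0.0003,0,0]]
  ]
}}

```text
time_s: 18.95
tcp_pos: [553.6, -81.7, 102.1]
tcp_rot: [-1.243, 1.188, -1.196]
ft_force: [0.5, -9.5, -0.4]
finger_gap: 22.2
```

Call:
{"op": "apply_moves", "data": {
  "targets": [
    [[-0.0013,0,0,0],[-0.0016,0,0,0],[-0.002,0,0,0]]
  ]
}}

```text
time_s: 19.32
tcp_pos: [553.5, -81.8, 102.3]
tcp_rot: [-1.245, 1.187, -1.2]
ft_force: [-0.4, -10.2, -1.5]
finger_gap: 22.2
```

Call:
{"op": "apply_moves", "data": {
  "targets": [
    [[-0.0015,0.0002,0,0],[-0.0024,0.0002,0,0],[-0.003,0.0002,0,0],[-0.003,0.0002,0,0]]
  ]
}}

```text
time_s: 19.82
tcp_pos: [553.5, -81.9, 102.3]
tcp_rot: [-1.248, 1.185, -1.205]
ft_force: [0.6, -13.1, -3.0]
finger_gap: 22.2
```

```bash
python3 ax.py
```

```text
t 19.825 tcp [553.5 -81.9 102.3] off x -0.4 z 0.9 f ax -13.1 lat 0.6 z -3.0 tq [-1.99  0.    0.22] gap 22.2 xdir [ 0.0252 -0.9993  0.0265]
```

Call:
{"op": "apply_moves", "data": {
  "targets": [
    [[-0.0025,0.0001,0,0],[-0.0036,0.0001,0,0],[-0.0037,0.0001,0,0],[-0.0037,0.0001,0,0],[-0.0037,0.0001,0,0]]
  ]
}}

```text
time_s: 20.45
tcp_pos: [553.5, -81.9, 102.4]
tcp_rot: [-1.251, 1.184, -1.212]
ft_force: [1.8, -14.8, -2.4]
finger_gap: 22.1
```

```bash
python3 ax.py
```

```text
t 20.45 tcp [553.5 -81.9 102.4] off x -0.4 z 1.0 f ax -14.9 lat 1.8 z -2.4 tq [-2.34 -0.07  0.3 ] gap 22.1 xdir [ 0.0228 -0.9992  0.0332]
```

Call:
{"op": "apply_moves", "data": {
  "targets": [
    [[-0.0035,0,0,0],[-0.004,0,0,0],[-0.0041,0,0,0],[-0.0041,0,0,0],[-0.0041,0,0,0]]
  ]
}}

```text
time_s: 21.08
tcp_pos: [553.4, -82.1, 102.4]
tcp_rot: [-1.255, 1.182, -1.22]
ft_force: [0.9, -17.2, -3.3]
finger_gap: 22.1
```

```bash
python3 ax.py;  python3 - <<'E'
from h import *
w=get_image("wrist"); save(w,"w17",None,1.5)
E
```

```text
t 21.075 tcp [553.4 -82.1 102.4] off x -0.4 z 1.0 f ax -17.2 lat 0.9 z -3.3 tq [-2.5  -0.16  0.44] gap 22.1 xdir [ 0.0203 -0.999   0.0406]
```

View pics/w17.png

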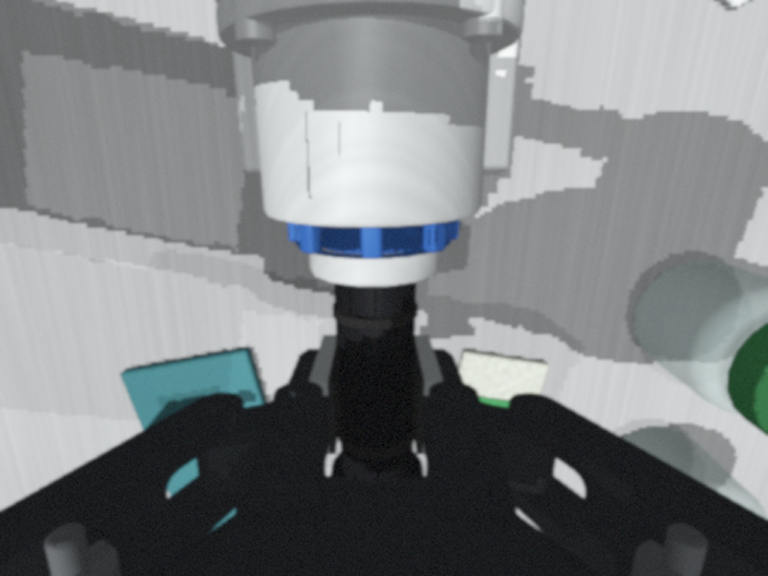

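Call:
{"op": "apply_moves", "data": {
  "targets": [
    [[-0.001,0,0,0],[0,0,0,0]]
  ]
}}

```text
time_s: 21.38
tcp_pos: [553.4, -82.2, 102.4]
tcp_rot: [-1.255, 1.182, -1.22]
ft_force: [-0.9, -2.6, -0.8]
finger_gap: 22.5
```

Call:
{"op": "apply_moves", "data": {
  "targets": [
    [[0,0,0,0],[0,0,0,0],[0,0,0,0],[0,0,0,0],[0,0,0,0]]
  ],
  "grip": -1
}}

```text
time_s: 22.0
tcp_pos: [553.4, -82.1, 102.4]
tcp_rot: [-1.255, 1.182, -1.22]
ft_force: [-0.0, -0.4, 0.5]
finger_gap: 85.6
```

```bash
python3 ax.py;  python3 - <<'E'
from h import *
w=get_image("wrist"); save(w,"w18",None,1.5)
E
```

```text
t 22.0 tcp [553.4 -82.1 102.4] off x -0.5 z 1.0 f ax -0.4 lat -0.0 z 0.5 tq [ 0.01 -0.06  0.02] gap 85.6 xdir [ 0.0203 -0.999   0.0405]
```

View pics/w18.png

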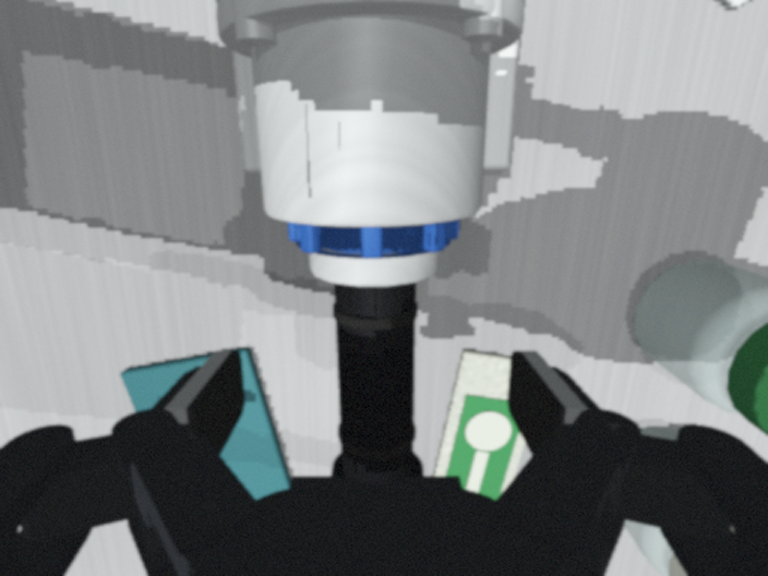

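Call:
{"op": "apply_moves", "data": {
  "targets": [
    [[0.001,-0.03,0,0],[0.003,-0.07,0,0],[0.005,-0.12,0,0],[0.01,-0.17,0,0],[0.01,-0.18,0,0]]
  ]
}}

```text
time_s: 22.68
tcp_pos: [556.1, -85.1, 287.7]
tcp_rot: [-1.251, 1.176, -1.225]
ft_force: [-0.4, 1.2, -0.5]
finger_gap: 85.8
```

Call:
{"op": "apply_moves", "data": {
  "targets": [
    [[0,0,0,0],[0,0,0,0]]
  ]
}}

```text
time_s: 22.92
tcp_pos: [555.8, -85.1, 286.2]
tcp_rot: [-1.252, 1.177, -1.223]
ft_force: [0.3, -0.1, 0.4]
finger_gap: 85.8
```

```bash
python3 ax.py;  python3 - <<'E'
from h import *
w=get_image("wrist"); save(w,"w19",None,1.5); save(w,"w19z",(190,40,310,180),5)
s=get_image("scene"); save(s,"s19",(140,130,360,330),3.5)
t=get_image("top"); save(t,"t19",None,1.5)
E
```

```text
t 22.925 tcp [555.8 -85.1 286.2] off x 1.9 z 184.8 f ax -0.1 lat 0.3 z 0.4 tq [ 0.05 -0.06 -0.04] gap 85.8 xdir [ 0.0198 -0.9989  0.0416]
```

View pics/w19.png

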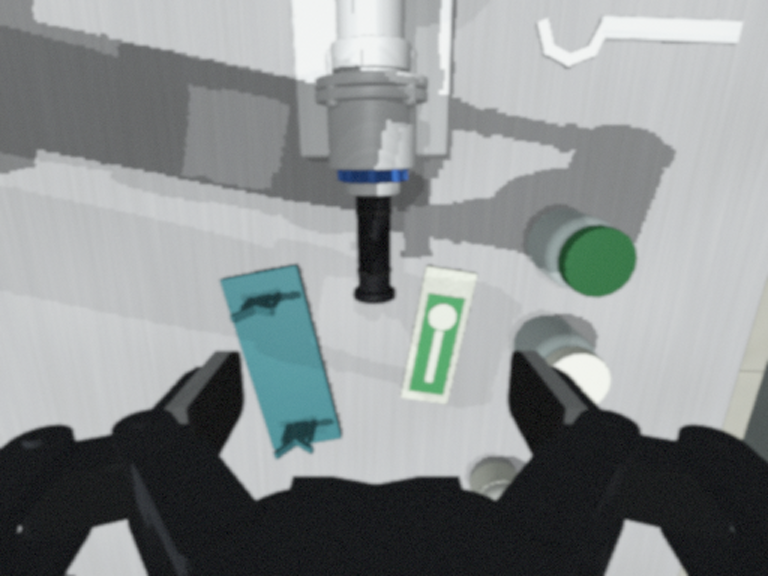

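View pics/w19z.png

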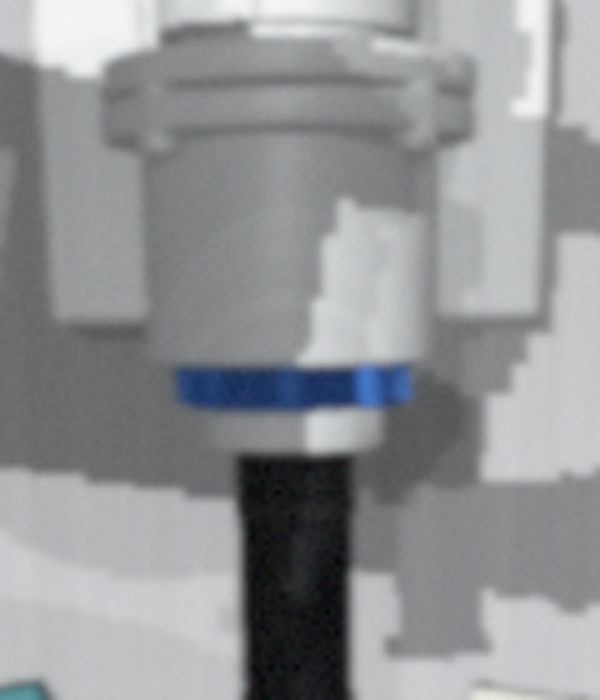

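View pics/s19.png

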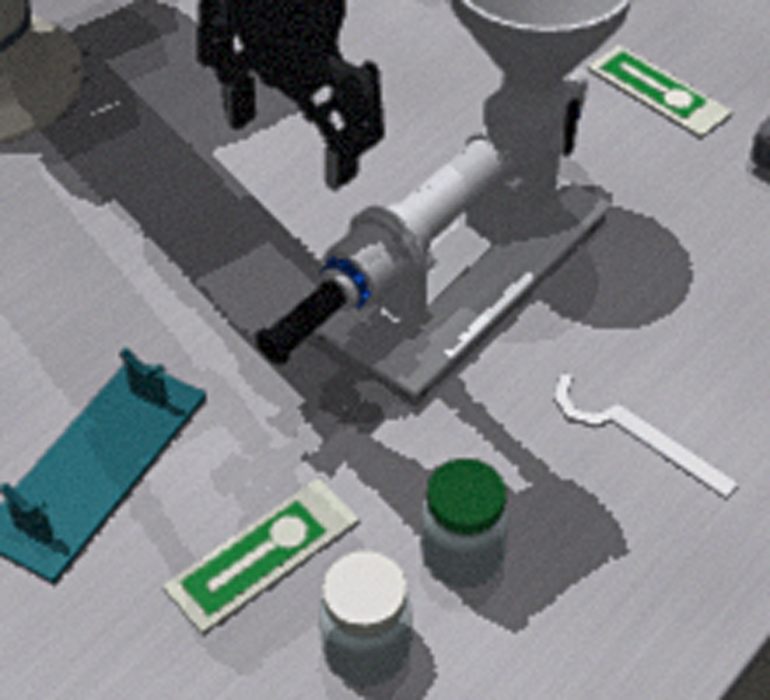

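View pics/t19.png

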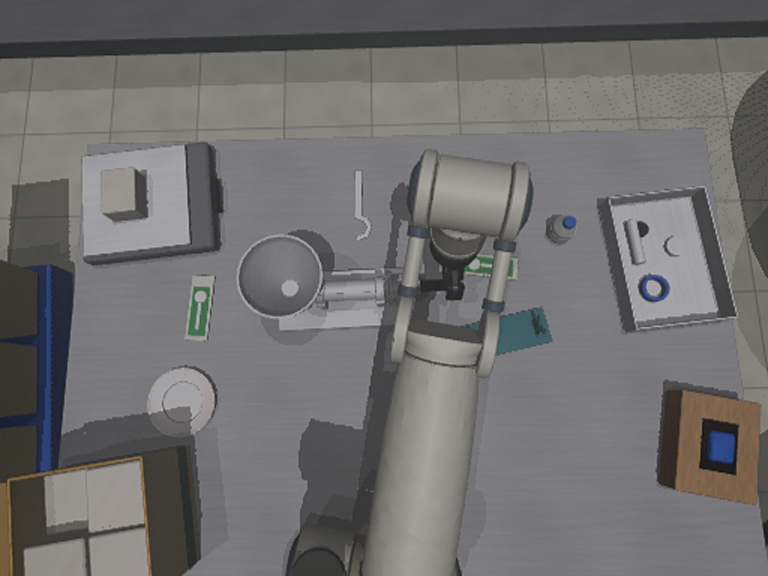

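Run:
```python
from h import *
w=get_image("wrist")
print("nutface sides",plane(w,(249,40+407/5),141.5),"collar back top",plane(w,(249,40+455/5),137),"knob end",plane(w,(249.5,300/1.5),128),"mouth",plane(w,(249,40+366/5),149))
print(sense()["time_s"],sense()["ft_force"])
```

```text
nutface sides [552.23814977 -35.29033461 141.5       ] collar back top [552.37497757 -44.72042177 137.        ] knob end [ 554.21842287 -118.72053472  128.        ] mouth [552.15693658 -27.41178554 149.        ]
23.125 [ 1.00068833 -0.03933932  0.76757476]
```

```bash
python3 -c "
from station import *
print(hand_in()); s=sense(); print(s['time_s'],s['ft_force'])"
```

```text
the job is handed in; nothing more can be done
None
the job is handed in; nothing more can be done
```

The plunger is fully home in the doser with its collar on the face of the nut, and I handed the job in at about 23 s of the 70 s allowed.

**What I did:**
- I took the plunger off the rest by its rod and slid it about 100 mm in through the gland nut. Nothing touched until the seal, which dragged at about 6–7 N.
- I let go and it stood by itself, sagging slightly. I then took the handle, raised it about level and pushed the plunger in at about 6 N.
- Contact with the nut was felt at TCP y of about −81.7 mm, where the plunger stopped advancing while the force rose.
- I bedded it in short presses up to 17 N at the wrist. Less the roughly 6 N of drag, that is about 11 N on the nut, and under 20 N even if the drag carried none of it. Then I let go and drew up clear.

**Last checks:**
- **Seating:** the wrist image puts the nut face at y ≈ −35.3 mm. The collar front comes out at −34.7 mm from the knob end and −36.7 mm from the collar's back edge, so they agree within the camera's 2 mm.
- **Scene:** the hand is clear with almost no force on it, and I saw nothing else on the table moved.

**What disagreed:**
- Before insertion, the scene and top cameras put the tip about 8 mm lower than the arm's own pose did. I trusted the arm, and the tip went in without contact.
- The tool tilted by about 2.3° during the final press, because each move starts from the measured pose. Side forces in the readings stayed at 2 N or less.

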